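# Weigh the fullest cup of hazelnuts

### The arm

A 6-joint arm with a two-finger parallel gripper is mounted at the origin on the work surface. World frame = base frame: x ahead of the robot, y to its left, z up, the work surface at z = 0. Lengths are in m, angles in rad, forces in N, time in s.
With the tool pointing down it reaches from about 0.3 to 0.95 m from the base axis. Payload 3.1 kg.
Tool frame: the origin (TCP) lies midway between the tips of the shut fingers; the grasp point (between the pads) lies 19 mm behind it; z points along the fingers, x is the direction in which the jaws open and shut, and the axes are right-handed (so a half turn about z gives the same grasp; the last joint's range is limited). The gripper opens to 85 mm and grips with 20 to 120 N. Pads are 22 mm wide; open, the fingers measure 114 mm over their backs; the gripper's body (76 mm by 85 mm) begins 54 mm behind the grasp point. The pads swing forward as they close: fully open they stand 13 mm farther back than shut.
Start: joints at [1.279, 0.308, 1.634, -0, 1.2, -0.07], TCP at [0.138, 0.61, 0.196] pointing down, gripper open.
Joint ranges: [-3.06, 3.06], [-0.79, 1.96], [0.05, 2.63], [-1.19, 4.34], [0.05, 2.64], [-2.94, 2.94]. Speed limits (rad/s): [2.79, 2.79, 3.14, 3.14, 3.14, 3.14].

### API

Orientations are given as a rotation vector (axis times angle).
In Python, from cell import sense, optics, order gives the robot as it stands.
- The arm moves only by the tool arm_command, never from a script. Its argument "commands" is one flat list of numbers, 7 for each row, row after row: the shift along the tool's x, y, z each as a share of 0.2 m, from -1 to 1, then the turn, a rotation vector about the tool's x, y, z each as a share of pi rad, from -1 to 1, then the closure, from 0 (fully open) to 1 (shut). In form: [x, y, z, wx, wy, wz, claw, x, y, z, wx, wy, wz, claw, ...]. A call has 1 to 10 rows; each row shifts and turns the commanded pose from where the row before left it, along the tool's axes as they then stand; what a row does not reach is not made up. A row lasts 1/10 s, in which the tool goes at most 50 mm and 8.59 degrees, less where a joint would pass 70% of its speed; a pose out of reach is approached as far as the arm can. A call with a number of a shift or a turn outside -1 to 1 is refused whole. A call with a gripper value outside its range is refused whole. The fingers move at their own pace and stop on an object; the grip force is fixed at half the most. Time passes only in rows, so rows that do not move let the fingers close. It gives the time, the measured TCP pose, the force and the opening at its end, in the units of the state.
- sense(): the state, without advancing time (a new reading comes with each control period).
- optics.get_image(name): name is "side" or "top"; returns a dict with "img" (400x640x3 uint8, red, green, blue), "K" (3x3 intrinsics, pixels), "extrinsics" (4x4, takes a point from camera to world coordinates). Camera axes: x right, y up, looking along -z (the intrinsics and any distortion apply to the point x, -y, -z); pixel columns grow to the right and rows downward; lengths in m; the calibration is good to about 2 mm. A picture is of the moment at which its call begins. There is no depth.
- order.close_job(): hands the job in, once; it reports no verdict.
The state is a dict: "time_s": time; "joint_positions": joint angles; "dq": joint speeds; "tau": joint torques, N m; "eef_pos": TCP position; "tool_rot": TCP orientation; "wrist_force": force on the tool from outside, world axes, zero at the start; "ft_torque": the same for the moment, N m; "finger_gap": finger opening in m.
Only numpy, scipy, OpenCV 4.12 (cv2) and the standard library are available. Lean on these libraries where they do the work, as an engineer would, in place of code of your own. Each camera call takes 0.05 s, during which the arm holds its last target. There are 200 camera calls.

### The job

Find which of the three steel cups under the wire shelf holds the most hazelnuts and tip all of its hazelnuts into the brass pan of the kitchen scale. Then stand that emptied cup upright on the wooden board, its whole foot on the board, and let go. Leave the other two cups, what is in them, the mill, the bottle and the jar where they are.

Things in the scene. Friction and masses are not known exactly. Their poses are not given: they have to be found in the camera images.
- rack: Fixed wire shelf over the cups. Origin on the counter under the middle cup; x from its open front (robot's side) to the back, y along it, z up. Five 6 mm wires along y (-195 to 195 mm) at x = -12, 18, 48, 78, 108 mm, 170 mm up; 8 mm legs at x = 40 and 108, y = -195 and 195. Cups at x = 0, y = -120, 0, 120. No room for a gripper pointing straight down; come tilted from the front.
- scale: Fixed kitchen scale: white body 130 x 130 x 60 mm, above it a round brass pan on a 50 mm thick neck. Origin at the centre of the body's underside on the counter, z up. The pan is an open bowl, 170 mm across its rim, 90 mm across its foot, walls 4 mm; its inner floor is 85 mm and its rim 135 mm above the counter.
- pan (a point): Centre of the inner floor of the scale's brass pan, 85 mm above the counter (the rim is 50 mm higher).
- board: Fixed square pale wooden board, 150 x 150 mm, 18 mm thick, lying on the counter. Origin at the centre of its underside, x and y along its edges, z up.
- mill: Bystander: dark wooden pepper mill standing upright, 180 mm tall, 56 mm across. Origin at the centre of its foot.
- oil: Bystander: green glass oil bottle standing upright, 190 mm tall, 60 mm across. Origin at the centre of its foot.
- honey: Bystander: low amber jar, 60 mm tall, 68 mm across, on the counter, nearer the robot than the scale and the board. Origin at the centre of its foot.
- cup_a: One of three alike steel cups (round flared beakers), upright under the wire shelf, each on a fixed cork coaster 80 mm across, 4 mm thick. 70 mm tall, 56 mm across the foot, 71 mm the rim, walls 3.5 mm, floor 5 mm, about 120 g. Origin at the centre of its foot, z up through the mouth. One cup holds six hazelnuts, one two, one none; which is which varies.
- cup_b: One of three alike steel cups (round flared beakers), upright under the wire shelf, each on a fixed cork coaster 80 mm across, 4 mm thick. 70 mm tall, 56 mm across the foot, 71 mm the rim, walls 3.5 mm, floor 5 mm, about 120 g. Origin at the centre of its foot, z up through the mouth. One cup holds six hazelnuts, one two, one none; which is which varies.
- cup_c: One of three alike steel cups (round flared beakers), upright under the wire shelf, each on a fixed cork coaster 80 mm across, 4 mm thick. 70 mm tall, 56 mm across the foot, 71 mm the rim, walls 3.5 mm, floor 5 mm, about 120 g. Origin at the centre of its foot, z up through the mouth. One cup holds six hazelnuts, one two, one none; which is which varies.
- nut1: A hazelnut, 22 mm long and 20 mm thick, about 12 g, one of eight alike, lying in one of the cups at the start. Origin at its centre, x along its length.
- nut2: A hazelnut, 22 mm long and 20 mm thick, about 12 g, one of eight alike, lying in one of the cups at the start. Origin at its centre, x along its length.
- nut3: A hazelnut, 22 mm long and 20 mm thick, about 12 g, one of eight alike, lying in one of the cups at the start. Origin at its centre, x along its length.
- nut4: A hazelnut, 22 mm long and 20 mm thick, about 12 g, one of eight alike, lying in one of the cups at the start. Origin at its centre, x along its length.
- nut5: A hazelnut, 22 mm long and 20 mm thick, about 12 g, one of eight alike, lying in one of the cups at the start. Origin at its centre, x along its length.
- nut6: A hazelnut, 22 mm long and 20 mm thick, about 12 g, one of eight alike, lying in one of the cups at the start. Origin at its centre, x along its length.
- nut7: A hazelnut, 22 mm long and 20 mm thick, about 12 g, one of eight alike, lying in one of the cups at the start. Origin at its centre, x along its length.
- nut8: A hazelnut, 22 mm long and 20 mm thick, about 12 g, one of eight alike, lying in one of the cups at the start. Origin at its centre, x along its length.

How it is judged:
On the way:
1. all six hazelnuts of the fullest cup lie in the brass pan (horizontal distance between each of nut1, nut2, nut3, nut4, nut5, nut6 and pan below 0.085 m and z of nut1 in the frame of scale between 0.085 and 0.145 m and z of nut2 in the frame of scale between 0.085 and 0.145 m and z of nut3 in the frame of scale between 0.085 and 0.145 m and z of nut4 in the frame of scale between 0.085 and 0.145 m and z of nut5 in the frame of scale between 0.085 and 0.145 m and z of nut6 in the frame of scale between 0.085 and 0.145 m), for 0.2 s.
At the end, for the whole second after the job is handed in: The six hazelnuts rest in the pan; the emptied cup stands upright (7 degrees), at rest, its centre within 60 mm of the board's centre along each edge; the other cups and the mill, bottle and jar are upright within 30 mm, the other two hazelnuts within 50 mm, of where they began (all of step 1 and ((x of cup_a in the frame of board between -0.06 and 0.06 m and y of cup_a in the frame of board between -0.06 and 0.06 m and z of cup_a in the frame of board between 0.012 and 0.025 m and angle between each of cup_a, cup_b, cup_c's own z axis and vertical below 0.12 rad and linear speed of cup_a below 0.03 m/s and distance of each of cup_b, cup_c from where it was at the start of the episode below 0.03 m) or (x of cup_b in the frame of board between -0.06 and 0.06 m and y of cup_b in the frame of board between -0.06 and 0.06 m and z of cup_b in the frame of board between 0.012 and 0.025 m and angle between each of cup_b, cup_a, cup_c's own z axis and vertical below 0.12 rad and linear speed of cup_b below 0.03 m/s and distance of each of cup_a, cup_c from where it was at the start of the episode below 0.03 m) or (x of cup_c in the frame of board between -0.06 and 0.06 m and y of cup_c in the frame of board between -0.06 and 0.06 m and z of cup_c in the frame of board between 0.012 and 0.025 m and angle between each of cup_c, cup_a, cup_b's own z axis and vertical below 0.12 rad and linear speed of cup_c below 0.03 m/s and distance of each of cup_a, cup_b from where it was at the start of the episode below 0.03 m)) and linear speed of each of nut1, nut2, nut3, nut4, nut5, nut6 below 0.05 m/s and distance of each of nut7, nut8 from where it was at the start of the episode below 0.05 m and distance of each of mill, oil, honey from where it was at the start of the episode below 0.03 m and angle between each of mill, oil, honey's own z axis and vertical below 0.15 rad); the robot touches nothing.
It fails at once if the mill, the bottle or the jar is pushed away or knocked over (distance of any of mill, oil, honey from where it was at the start of the episode above 0.05 m or angle between any of mill, oil, honey's own z axis and vertical above 0.5 rad).
It fails at once if a hazelnut of another cup gets out of its cup (distance of any of nut7, nut8 from where it was at the start of the episode above 0.12 m).
It also fails if it takes over 67 s, if anything falls off the work surface, if the arm or the gripper's body presses on something with over 40 N, if the wrist force passes 120 N, or if a joint passes its speed limit or range.

## Working session

There is one attempt and no reset: what is moved stays moved. The work goes in short steps, Python scripts to look and compute and a tool call to move; the robot and the scene stay as the last step left them, time stands still between calls to the robot, and variables do not carry over. Pictures are saved under pics/ and viewed, about 8 in all and at most 12, crops included, and the job is handed in when it is done.

Besides the shell and the picture viewer there is one more tool, called after ">>>" by a JSON object that holds its "name" and its "arguments", one argument or row to a line. arm_command: Moves the arm, as the interface text tells. Shift numbers are shares of 0.2 m and turn numbers shares of pi rad, none past 1 either way. Its arguments: {"type":"object","properties":{"commands":{"type":"array"}},"required":["commands"]}

```bash
mkdir -p pics; ls; python3 - <<'E'
from cell import sense, optics
import cv2,numpy as np
for n in ("top","side"):
    d=optics.get_image(n); cv2.imwrite(f"pics/{n}0.png",d["img"][:,:,::-1]); print(n,d["K"].round(1).tolist(),np.array(d["extrinsics"]).round(3).tolist(),d.keys())
print(sense())
E
```

```text
pics
top [[425.9, 0.0, 321.4], [0.0, 425.9, 197.2], [0.0, 0.0, 1.0]] [[0.02, 0.995, -0.093, 0.42], [-0.999, 0.023, 0.026, -0.027], [0.028, 0.093, 0.995, 1.255], [0.0, 0.0, 0.0, 1.0]] dict_keys(['img', 'K', 'extrinsics'])
side [[419.2, 0.0, 316.6], [0.0, 419.2, 202.0], [0.0, 0.0, 1.0]] [[-0.97, 0.167, -0.178, 0.365], [-0.243, -0.714, 0.657, 0.582], [-0.017, 0.68, 0.733, 0.779], [0.0, 0.0, 0.0, 1.0]] dict_keys(['img', 'K', 'extrinsics'])
{'time_s': 0.1, 'joint_positions': array([ 1.27929759e+00,  3.08951540e-01,  1.63503693e+00, -1.65072772e-05,
        1.19969275e+00, -6.97317357e-02]), 'dq': array([-0.00131966, -0.00086467, -0.00217926, -0.00014467,  0.00065336,
        0.00119435]), 'tau': array([-1.51228567e-03, -4.16409266e+01, -2.77644324e+01, -1.39585059e-04,
        4.12499343e-03,  2.72282080e-06]), 'eef_pos': array([0.13729009, 0.60890835, 0.19525169]), 'tool_rot': array([ 2.4526716 ,  1.96123934, -0.00268404]), 'wrist_force': array([ 0.0963161 , -0.89787793, -0.30396655]), 'ft_torque': array([ 0.03235089,  0.00710214, -0.03757185]), 'finger_gap': 0.08536464464347181}
```

View pics/top0.png

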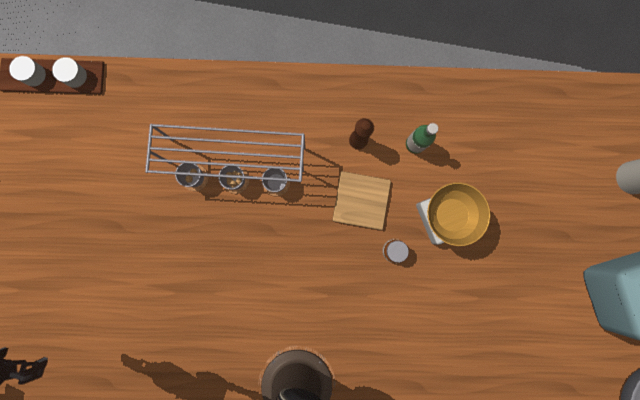

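View pics/side0.png

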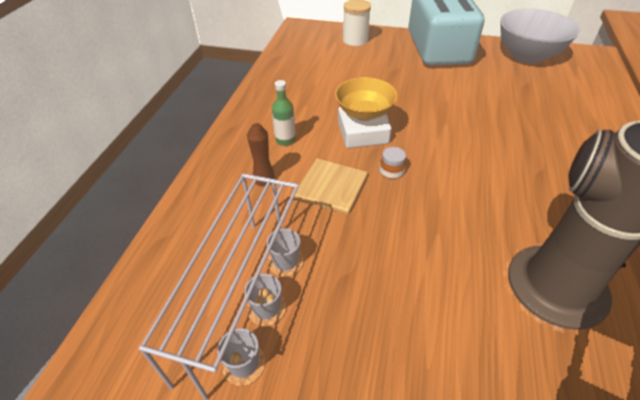

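The top view shows the cups at about (188,175), (231,178) and (274,181), the board at (362,201), the pan at (458,215), the jar at (397,252), the mill at (360,138) and the bottle at (420,140). I'll crop in to compare the nuts.

```bash
cat > h.py <<'E'
import numpy as np,cv2
from cell import sense,optics
from scipy.spatial.transform import Rotation as R
def cam(n):
    d=optics.get_image(n); return d["img"],np.array(d["K"]),np.array(d["extrinsics"])
def ray(K,E,u,v):
    return E[:3,3],E[:3,:3]@np.array([(u-K[0,2])/K[0,0],-(v-K[1,2])/K[1,1],-1])
def onz(c,u,v,z):
    o,d=ray(c[1],c[2],u,v); return o+d*(z-o[2])/d[2]
def proj(c,p):
    q=c[2][:3,:3].T@(np.asarray(p)-c[2][:3,3]); return c[1][0,2]+c[1][0,0]*q[0]/-q[2], c[1][1,2]-c[1][1,1]*q[1]/-q[2]
E
python3 - <<'E'
from h import *
t=cam("top"); s=cam("side")
a=cv2.resize(t[0][115:215,140:310],None,fx=4.6,fy=4.6,interpolation=cv2.INTER_CUBIC)
b=cv2.resize(s[0][220:390,130:320],None,fx=3.2,fy=3.2,interpolation=cv2.INTER_CUBIC)
cv2.imwrite("pics/ca.png",a[:,:,::-1]);cv2.imwrite("pics/cb.png",b[:,:,::-1])
H=cv2.cvtColor(t[0],cv2.COLOR_RGB2HSV)
# pan rim
def big(m,box):
    z=np.zeros_like(m);x0,x1,y0,y1=box;z[y0:y1,x0:x1]=m[y0:y1,x0:x1]
    c=cv2.findContours(z,0,2)[0]; return max(c,key=cv2.contourArea)
m=cv2.inRange(H,(17,140,100),(30,255,255)); c=big(m,(410,510,170,260)); e=cv2.fitEllipse(cv2.convexHull(c)); print("pan",e,onz(t,*e[0],.135))
for lo,hi in(((10,50,150),(25,165,255)),):
    m=cv2.inRange(H,lo,hi); c=big(m,(325,400,165,235)); r=cv2.minAreaRect(c); print("board",r)
    p=np.array([onz(t,*q,.018) for q in cv2.boxPoints(r)]);print(p,p.mean(0))
print("honey",onz(t,397,252,.06),"mill top",onz(t,364,128,.17),"oil top",onz(t,432,129,.19))
for u,v in((188,175),(231,178),(274,181)): print("cup",onz(t,u,v,.074))
for n,(u,v) in dict(fl=(147,173),fr=(302,181),bl=(151,125),br=(304,133)).items(): print(n,onz(t,u,v,.17))
E
```

```text
pan ((458.5943908691406, 213.88836669921875), (61.28090286254883, 64.19000244140625), 144.26820373535156) [ 0.48847959 -0.4220581   0.135     ]
board ((362.46453857421875, 191.66116333007812), (60.078800201416016, 74.3272705078125), 19.133642196655273)
[[ 0.47817888 -0.06238647  0.018     ]
 [ 0.68719635 -0.13026852  0.018     ]
 [ 0.63251045 -0.29907537  0.018     ]
 [ 0.42452361 -0.22838001  0.018     ]] [ 0.55560232 -0.18002759  0.018     ]
honey [ 0.38252047 -0.27340038  0.06      ] mill top [ 0.70505041 -0.16315666  0.17      ] oil top [ 0.70196564 -0.33589563  0.19      ]
cup [0.58391116 0.31311378 0.074     ]
cup [0.57836134 0.1941831  0.074     ]
cup [0.57278699 0.07472672 0.074     ]
fl [0.57321025 0.38906784 0.17      ]
fr [ 0.56205661 -0.00514734  0.17      ]
bl [0.69789586 0.38606492 0.17      ]
br [ 0.68756452 -0.0072885   0.17      ]
```

View pics/ca.png

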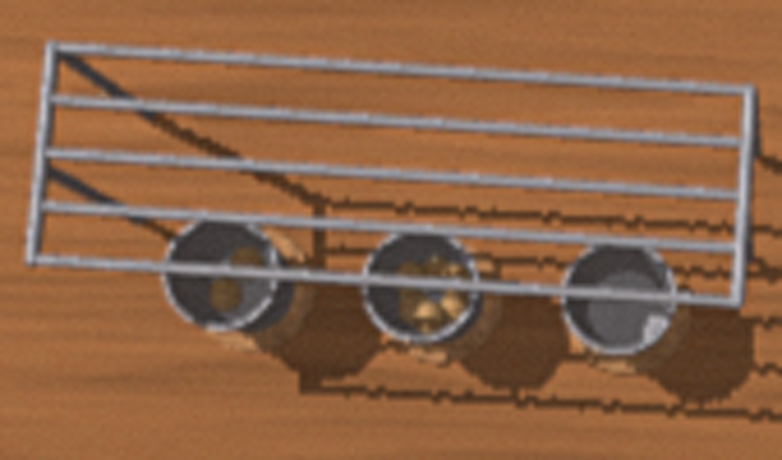

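View pics/cb.png

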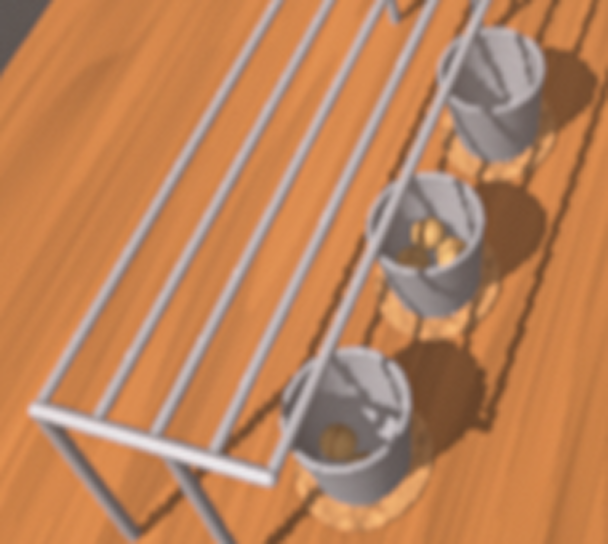

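The middle cup holds about six nuts, the left one two and the right one none. So the target is the middle cup, at about (0.579, 0.193). Next I'll plan the approach.

```bash
cat >> h.py <<'E'
def tool(pitch,yaw,roll=0):
    "tool z = heading yaw, pitch deg below horizontal; jaws (x) horizontal to the left, then rolled about z"
    p,y=np.radians([pitch,yaw]); z=np.array([np.cos(p)*np.cos(y),np.cos(p)*np.sin(y),-np.sin(p)])
    x=np.array([-np.sin(y),np.cos(y),0.]); M=np.stack([x,np.cross(z,x),z],1)
    return M@R.from_euler('z',roll,degrees=True).as_matrix()
def plan(P,M,first="shift",s=None):
    "totals in command shares: shift (in the frame current then), turn; and min rows"
    s=s or sense(); C=R.from_rotvec(s["tool_rot"]).as_matrix(); d=np.asarray(P)-s["eef_pos"]
    sh=((C if first=="shift" else M).T@d)/.2; tr=R.from_matrix(C.T@M).as_rotvec()/np.pi
    print("shift",sh.round(3),"rows>=%.1f"%(np.linalg.norm(sh)/.25),"turn",tr.round(4),"rows>=%.1f"%(np.linalg.norm(tr)/.0477))
def st():
    s=sense(); print("t",s["time_s"],"q",s["joint_positions"].round(3),"p",s["eef_pos"].round(4),"gap",round(s["finger_gap"],4),"F",s["wrist_force"].round(1)); print(R.from_rotvec(s["tool_rot"]).as_matrix().round(3).tolist()); return s
E
python3 - <<'E'
from h import *
st()
for roll in (0,180):
    plan([.40,.14,.22],tool(45,10,roll))
E
```

```text
t 0.2 q [ 1.279  0.309  1.635  0.     1.2   -0.07 ] p [0.1374 0.6091 0.1956] gap 0.0855 F [0.2 1.  0.7]
[[0.22, 0.975, -0.0], [0.975, -0.22, -0.001], [-0.001, -0.0, -1.0]]
shift [-1.999  1.797 -0.119] rows>=10.8 turn [-0.2468  0.05   -0.1194] rows>=5.8
shift [-1.999  1.797 -0.119] rows>=10.8 turn [0.0683 0.3373 0.8139] rows>=18.5
```

>>> {"name": "arm_command", "arguments": {
  "commands": [-0.182,0.163,-0.011,0,0,0,0,-0.182,0.163,-0.011,0,0,0,0,-0.182,0.163,-0.011,0,0,0,0,-0.182,0.163,-0.011,0,0,0,0,-0.182,0.163,-0.011,0,0,0,0,-0.182,0.163,-0.011,0,0,0,0,-0.182,0.163,-0.011,0,0,0,0,-0.182,0.163,-0.011,0,0,0,0,-0.182,0.163,-0.011,0,0,0,0,-0.182,0.163,-0.011,0,0,0,0]
}}

```text
time_s: 1.2
eef_pos: [0.376, 0.1811, 0.2186]
tool_rot: [2.453, 1.962, 0.001]
wrist_force: [0.7, 0.4, -0.3]
finger_gap: 0.0853
```

>>> {"name": "arm_command", "arguments": {
  "commands": [-0.18,0.165,-0.01,0,0,0,0,0,0,0,-0.031,0.006,-0.015,0,0,0,0,-0.031,0.006,-0.015,0,0,0,0,-0.031,0.006,-0.015,0,0,0,0,-0.031,0.006,-0.015,0,0,0,0,-0.031,0.006,-0.015,0,0,0,0,-0.031,0.006,-0.015,0,0,0,0,-0.031,0.006,-0.015,0,0,0,0,-0.031,0.006,-0.015,0,0,0,0,0,0,0,0,0,0]
}}

```text
schema error: expected a multiple of 7 numbers
```

```bash
python3 - <<'E'
from h import *
st()
plan([.40,.14,.22],tool(45,10))
E
```

```text
t 1.2 q [ 0.344 -0.134  2.068  0.     1.207 -1.005] p [0.376  0.1811 0.2186] gap 0.0853 F [ 0.7  0.4 -0.3]
[[0.22, 0.976, 0.001], [0.976, -0.22, 0.0], [0.001, 0.001, -1.0]]
shift [-0.174  0.162 -0.007] rows>=1.0 turn [-0.2464  0.0494 -0.1195] rows>=5.8
```

>>> {"name": "arm_command", "arguments": {
  "commands": [-0.08,0.08,-0.15,-0.031,0.006,-0.015,0,-0.08,0.08,-0.15,-0.031,0.006,-0.015,0,0,0,-0.15,-0.031,0.006,-0.015,0,0,0,0,-0.031,0.006,-0.015,0,0,0,0,0,0,0,0]
}}

```text
time_s: 1.7
eef_pos: [0.3891, 0.1446, 0.3082]
tool_rot: [2.047, 1.986, 0.437]
wrist_force: [-1.2, 0.1, -1.0]
finger_gap: 0.0854
```

```bash
cat >> h.py <<'E'
from scipy.optimize import least_squares
def fk(q,k):
    r0,off,h,L1,L2,d=k; ry=lambda a:R.from_euler('y',a); rz=lambda a:R.from_euler('z',a); z=np.array([0,0,1.])
    B=rz(q[0]); F=B*ry(q[1]+q[2]); T=F*rz(q[3])*ry(q[4])*rz(q[5])
    return B.apply([r0,off,h])+(B*ry(q[1])).apply(L1*z)+F.apply(L2*z)+T.apply(d*z), T
E
python3 - <<'E'
from h import *
s=st()
D=[([1.2793,.30895,1.6350,0,1.1997,-.0697],[.13735,.6090,.1954]),([.344,-.134,2.068,0,1.207,-1.005],[.376,.1811,.2186]),(s["joint_positions"],s["eef_pos"])]
f=least_squares(lambda k:np.concatenate([np.r_[fk(q,k)[0]-p] for q,p in D]),[0,.04,.2,.48,.5,.25]);print(f.x.round(4),f.fun.round(4))
T=fk(s["joint_positions"],f.x)[1].as_matrix();C=R.from_rotvec(s["tool_rot"]).as_matrix()
print((T.T@C).round(3))
E
```

```text
t 1.7 q [ 0.339 -0.506  2.204 -0.12   1.064 -1.163] p [0.3891 0.1446 0.3082] gap 0.0854 F [-1.2  0.1 -1. ]
[[0.023, 0.922, 0.385], [0.999, -0.035, 0.025], [0.037, 0.384, -0.922]]
[0.003  0.0442 0.2966 0.4789 0.5097 0.3716] [-0.0008 -0.0001 -0.      0.0005  0.0007 -0.0001  0.0001 -0.0014  0.0001]
[[-1. -0. -0.]
 [ 0. -1. -0.]
 [-0. -0.  1.]]
```

```bash
cat >> h.py <<'E'
KK=np.array([.003,.0442,.2966,.4789,.5097,.3716])
LO=np.array([-3.06,-.79,.05,-1.19,.05,-2.94]);HI=np.array([3.06,1.96,2.63,4.34,2.64,2.94])
FLIP=R.from_euler('z',np.pi)
def ik(P,M,q0):
    def f(q):
        p,T=fk(q,KK); return np.r_[(p-P)*5,((T*FLIP).inv()*R.from_matrix(M)).as_rotvec()]
    r=least_squares(f,np.clip(q0,LO+.01,HI-.01),bounds=(LO,HI)); return r.x,np.abs(r.fun).max()
def iks(P,M):
    out=[]
    for q4 in(0,3.1):
        for q6 in(-1.57,1.57):
            q,e=ik(P,M,[np.arctan2(P[1],P[0])-.07,-.3,2.3,q4,.4,q6])
            if e<2e-3: out.append(q)
    return out
E
python3 - <<'E'
from h import *
cup=np.array([.579,.193,.054]); rx=np.array([.9996,-.028,0])
for pit in(25,35,45,52):
  for yaw in(0,10,20):
    for roll in (0,180):
      M=tool(pit,yaw,roll)
      for nm,off in(("grasp",0*rx),("lift",-.0*rx+[0,0,.03]),("back",-.06*rx+[0,0,.03]),("pre",-.12*rx)):
        r=iks(cup+off+.026*M[:,2],M)
        print(pit,yaw,roll,nm,[q.round(2).tolist() for q in r])
E
```

```text
25 0 0 grasp [[0.49, 0.55, 2.45, 3.67, 1.01, 1.49]]
25 0 0 lift [[0.49, 0.45, 2.47, 3.7, 0.94, 1.44]]
25 0 0 back [[0.6, 0.42, 2.56, 3.79, 1.01, 1.46]]
25 0 0 pre [[0.75, 0.53, 2.62, 3.89, 1.14, 1.58]]
25 0 180 grasp [[0.49, 0.55, 2.45, 3.67, 1.01, -1.65], [0.49, 0.55, 2.45, 3.67, 1.01, -1.65]]
25 0 180 lift [[0.49, 0.45, 2.47, 3.7, 0.94, -1.7], [0.49, 0.45, 2.47, 3.7, 0.94, -1.7]]
25 0 180 back [[0.6, 0.42, 2.56, 3.79, 1.01, -1.68], [0.6, 0.42, 2.56, 3.79, 1.01, -1.68]]
25 0 180 pre [[0.75, 0.53, 2.62, 3.89, 1.14, -1.56], [0.75, 0.53, 2.62, 3.89, 1.14, -1.56]]
25 10 0 grasp [[0.33, 0.54, 2.5, 3.3, 1.04, 1.55]]
25 10 0 lift [[0.33, 0.44, 2.52, 3.31, 0.95, 1.54]]
25 10 0 back [[0.41, 0.41, 2.62, 3.39, 1.03, 1.54]]
25 10 0 pre []
25 10 180 grasp [[0.33, 0.54, 2.5, 3.3, 1.04, -1.59], [0.33, 0.54, 2.5, 3.3, 1.04, -1.59]]
25 10 180 lift [[0.33, 0.44, 2.52, 3.31, 0.95, -1.61], [0.33, 0.44, 2.52, 3.31, 0.95, -1.61]]
25 10 180 back [[0.41, 0.41, 2.62, 3.39, 1.03, -1.6], [0.41, 0.41, 2.62, 3.39, 1.03, -1.6]]
25 10 180 pre []
25 20 0 grasp [[0.14, 0.54, 2.51, 2.93, 1.05, 1.59], [0.14, 0.54, 2.
[... 5360 characters left out ...]
, 0.08, 2.45]]
52 20 0 pre [[0.29, 0.08, 2.57, 2.92, 0.17, 1.74], [0.29, 0.08, 2.57, 2.92, 0.17, 1.74]]
52 20 180 grasp [[0.2, 0.26, 2.33, 2.39, 0.14, -0.95], [0.2, 0.26, 2.33, 2.39, 0.14, -0.95], [0.2, 0.26, 2.33, 2.39, 0.14, -0.95]]
52 20 180 lift [[0.2, 0.19, 2.32, 1.81, 0.1, -0.36], [0.2, 0.19, 2.32, 1.81, 0.1, -0.36], [0.2, 0.19, 2.32, 1.81, 0.1, -0.36]]
52 20 180 back [[0.24, 0.09, 2.44, 2.17, 0.08, -0.69], [0.24, 0.09, 2.44, 2.17, 0.08, -0.69], [0.24, 0.09, 2.44, 2.17, 0.08, -0.69], [0.24, 0.09, 2.44, 2.17, 0.08, -0.69]]
52 20 180 pre [[0.29, 0.08, 2.57, 2.92, 0.17, -1.4], [0.29, 0.08, 2.57, 2.92, 0.17, -1.4], [0.29, 0.08, 2.57, 2.92, 0.17, -1.4], [0.29, 0.08, 2.57, 2.92, 0.17, -1.4]]
```

```bash
cat >> h.py <<'E'
def pose(q):
    p,T=fk(q,KK); return p,T*FLIP
def rel(qa,qb,n):
    "row (shift share, turn share) of a joint move, first of n, and last of n"
    for i in(0,n-1):
        a=pose(qa+(qb-qa)*i/n);b=pose(qa+(qb-qa)*(i+1)/n)
        print(i,(a[1].inv().apply(b[0]-a[0])/.2).round(3),((a[1].inv()*b[1]).as_rotvec()/np.pi).round(4))
E
python3 - <<'E'
from h import *
q=sense()["joint_positions"].copy()
qa=q.copy();qa[4]=.5; rel(q,qa,5)
qb=qa.copy();qb[3]=3.35; rel(qa,qb,24); print([pose(qa+(qb-qa)*k)[0].round(2).tolist() for k in(0,.25,.5,.75,1)])
M=tool(40,8,180); P=np.array([.579,.193,.054])+(.026-.12)*M[:,2]; print("pre",P,[i.round(2).tolist() for i in iks(P,M)][:1])
plan(P,M,"shift",dict(eef_pos=pose(qb)[0],tool_rot=pose(qb)[1].as_rotvec()))
E
```

```text
0 [ 0.083  0.192 -0.012] [-0.033   0.0142  0.    ]
4 [ 0.083  0.192 -0.012] [-0.033   0.0142  0.    ]
0 [ 0.121 -0.043 -0.004] [0.0088 0.0203 0.0404]
23 [ 0.121 -0.043 -0.004] [0.0088 0.0203 0.0404]
[[0.54, 0.21, 0.43], [0.5, 0.35, 0.48], [0.49, 0.41, 0.62], [0.53, 0.35, 0.75], [0.58, 0.21, 0.78]]
pre [0.5076926  0.1829784  0.11442204] [[0.4, -0.05, 2.6, 3.81, 0.32, -2.04]]
shift [ 1.805  2.373 -1.565] rows>=13.5 turn [-0.3157  0.1356 -0.1756] rows>=8.1
```

>>> {"name": "arm_command", "arguments": {
  "commands": [0.083,0.192,-0.012,-0.033,0.0142,0,0,0.083,0.192,-0.012,-0.033,0.0142,0,0,0.083,0.192,-0.012,-0.033,0.0142,0,0,0.083,0.192,-0.012,-0.033,0.0142,0,0,0.083,0.192,-0.012,-0.033,0.0142,0,0,0.121,-0.043,-0.004,0.0088,0.0203,0.0404,0,0.121,-0.043,-0.004,0.0088,0.0203,0.0404,0,0.121,-0.043,-0.004,0.0088,0.0203,0.0404,0,0.121,-0.043,-0.004,0.0088,0.0203,0.0404,0,0.121,-0.043,-0.004,0.0088,0.0203,0.0404,0]
}}

```text
time_s: 2.7
eef_pos: [0.503, 0.3338, 0.4638]
tool_rot: [-2.24, -1.387, -1.503]
wrist_force: [-0.1, -0.2, 0.2]
finger_gap: 0.0858
```

```bash
python3 -c "
from h import *
st()"
```

```text
t 2.7 q [ 0.363 -0.473  2.169  0.572  0.493 -1.116] p [0.503  0.3338 0.4638] gap 0.0858 F [-0.1 -0.2  0.2]
[[0.093, 0.727, 0.68], [0.62, -0.577, 0.532], [0.779, 0.372, -0.504]]
```

Tracking as modelled, so I'll continue the flip.

>>> {"name": "arm_command", "arguments": {
  "commands": [0.121,-0.043,-0.004,0.0088,0.0203,0.0404,0,0.121,-0.043,-0.004,0.0088,0.0203,0.0404,0,0.121,-0.043,-0.004,0.0088,0.0203,0.0404,0,0.121,-0.043,-0.004,0.0088,0.0203,0.0404,0,0.121,-0.043,-0.004,0.0088,0.0203,0.0404,0,0.121,-0.043,-0.004,0.0088,0.0203,0.0404,0,0.121,-0.043,-0.004,0.0088,0.0203,0.0404,0,0.121,-0.043,-0.004,0.0088,0.0203,0.0404,0,0.121,-0.043,-0.004,0.0088,0.0203,0.0404,0,0.121,-0.043,-0.004,0.0088,0.0203,0.0404,0]
}}

```text
time_s: 3.7
eef_pos: [0.5137, 0.3961, 0.6914]
tool_rot: [-1.573, 0.092, -1.175]
wrist_force: [1.0, -0.9, 0.8]
finger_gap: 0.0853
```

>>> {"name": "arm_command", "arguments": {
  "commands": [0.121,-0.043,-0.004,0.0088,0.0203,0.0404,0,0.121,-0.043,-0.004,0.0088,0.0203,0.0404,0,0.121,-0.043,-0.004,0.0088,0.0203,0.0404,0,0.121,-0.043,-0.004,0.0088,0.0203,0.0404,0,0.121,-0.043,-0.004,0.0088,0.0203,0.0404,0,0.121,-0.043,-0.004,0.0088,0.0203,0.0404,0,0.121,-0.043,-0.004,0.0088,0.0203,0.0404,0,0.121,-0.043,-0.004,0.0088,0.0203,0.0404,0,0.121,-0.043,-0.004,0.0088,0.0203,0.0404,0]
}}

```text
time_s: 4.6
eef_pos: [0.5908, 0.2155, 0.7812]
tool_rot: [-0.675, 1.03, -0.614]
wrist_force: [0.5, -0.9, 0.5]
finger_gap: 0.0853
```

```bash
python3 - <<'E'
from h import *
s=st(); q=s["joint_positions"]
M=tool(40,8,180)
for b in(.26,.16,.1,.08,0):
    P=np.array([.579,.193,.054])+(.026-b)*M[:,2]; print(b,P.round(3),ik(P,M,[.35,0,2.4,3.5,.4,-1.7])[0].round(2))
    if b in(.26,.1):
        plan(P,M); qp=ik(P,M,[.35,0,2.4,3.5,.4,-1.7])[0]; print([pose(q+(qp-q)*k)[0].round(2).tolist() for k in(0,.25,.5,.75,1)]); rel(q,qp,16)
E
```

```text
t 4.6 q [ 0.338 -0.472  2.139  3.369  0.471 -1.174] p [0.5908 0.2155 0.7812] gap 0.0853 F [ 0.5 -0.9  0.5]
[[0.387, 0.142, 0.911], [-0.734, 0.645, 0.212], [-0.558, -0.751, 0.354]]
0.26 [0.401 0.168 0.204] [ 0.33 -0.36  2.63  4.34  0.05 -2.65]
shift [ 1.417  1.877 -1.934] rows>=12.2 turn [-0.3157  0.1356 -0.1788] rows>=8.1
[[0.6, 0.22, 0.81], [0.63, 0.2, 0.63], [0.61, 0.19, 0.47], [0.56, 0.19, 0.31], [0.48, 0.19, 0.18]]
0 [ 0.154  0.15  -0.032] [-0.0147  0.0175 -0.0134]
15 [-0.014  0.181  0.001] [-0.0171 -0.0048 -0.0106]
0.16 [0.477 0.179 0.14 ] [ 0.44 -0.21  2.63  4.25  0.26 -2.46]
0.1 [0.523 0.185 0.102] [ 0.39  0.02  2.57  3.7   0.36 -1.94]
shift [ 1.876  2.404 -1.545] rows>=13.7 turn [-0.3157  0.1356 -0.1788] rows>=8.1
[[0.6, 0.22, 0.81], [0.65, 0.23, 0.62], [0.65, 0.23, 0.43], [0.61, 0.22, 0.25], [0.52, 0.19, 0.1]]
0 [ 0.143  0.201 -0.001] [-0.0168  0.013  -0.011 ]
15 [0.037 0.215 0.003] [-0.0207  0.0038 -0.0131]
0.08 [0.538 0.187 0.089] [ 0.37  0.09  2.55  3.62  0.39 -1.87]
0 [0.599 0.196 0.037] [ 0.33  0.33  2.42  3.45  0.5  -1.72]
```

```bash
python3 - <<'E'
from h import *
s=sense()
D=[([1.2793,.30895,1.6350,0,1.1997,-.0697],[.13735,.6090,.1954]),([.344,-.134,2.068,0,1.207,-1.005],[.376,.1811,.2186]),([ .339,-.506,2.204,-.12,1.064,-1.163],[.3891,.1446,.3082]),([.363,-.473,2.169,.572,.493,-1.116],[.503,.3338,.4638]),(s["joint_positions"],s["eef_pos"])]
f=least_squares(lambda k:np.concatenate([np.r_[fk(q,k)[0]-p] for q,p in D]),KK);print(f.x.round(4).tolist(),f.fun.round(4))
E
```

```text
[0.0039, 0.0435, 0.2885, 0.469, 0.5106, 0.3537] [-0.0005 -0.0015  0.      0.0035  0.0011 -0.0004 -0.0004 -0.0007 -0.0006
 -0.0006  0.0005 -0.0001 -0.0011 -0.0005  0.0011]
```

```bash
sed -i 's/^KK=.*/KK=np.array([.0039,.0435,.2885,.469,.5106,.3537])/' h.py; python3 - <<'E'
from h import *
s=sense(); q=s["joint_positions"]
M=tool(40,8,180);q0=[.35,0,2.4,3.5,.4,-1.7]
for P in([.50,.18,.40],[.50,.18,.30],[.50,.18,.22],[.48,.18,.22]):
  for pit in(15,30,40,45):
    r,e=ik(np.array(P),tool(pit,8,180),q0); print(P,pit,r.round(2),round(e,3))
for b in(.12,.1,0):
    P=np.array([.579,.193,.054])+(.026-b)*M[:,2]; r,e=ik(P,M,q0);print(b,P.round(3),r.round(2),round(e,3))
plan([.5,.18,.4],tool(30,8,180))
E
```

```text
[0.5, 0.18, 0.4] 15 [ 0.45 -0.64  2.58  4.34  0.32 -2.68] 0.023
[0.5, 0.18, 0.4] 30 [ 0.28 -0.64  2.55  4.34  0.05 -2.71] 0.206
[0.5, 0.18, 0.4] 40 [ 0.29 -0.61  2.54  4.34  0.05 -2.7 ] 0.355
[0.5, 0.18, 0.4] 45 [ 0.29 -0.59  2.53  4.34  0.05 -2.7 ] 0.431
[0.5, 0.18, 0.3] 15 [ 0.53 -0.42  2.63  4.11  0.5  -2.34] 0.048
[0.5, 0.18, 0.3] 30 [ 0.36 -0.51  2.59  4.34  0.17 -2.67] 0.076
[0.5, 0.18, 0.3] 40 [ 0.29 -0.49  2.57  4.34  0.05 -2.69] 0.203
[0.5, 0.18, 0.3] 45 [ 0.29 -0.47  2.57  4.34  0.05 -2.69] 0.277
[0.5, 0.18, 0.22] 15 [ 0.63 -0.1   2.63  4.    0.78 -2.08] 0.104
[0.5, 0.18, 0.22] 30 [ 0.43 -0.33  2.62  4.12  0.3  -2.38] 0.0
[0.5, 0.18, 0.22] 40 [ 0.33 -0.35  2.58  4.34  0.12 -2.66] 0.084
[0.5, 0.18, 0.22] 45 [ 0.29 -0.34  2.57  4.34  0.05 -2.68] 0.145
[0.48, 0.18, 0.22] 15 [ 0.72 -0.12  2.63  4.17  0.82 -2.18] 0.136
[0.48, 0.18, 0.22] 30 [ 0.47 -0.38  2.63  4.34  0.32 -2.58] 0.019
[0.48, 0.18, 0.22] 40 [ 0.35 -0.4   2.62  4.34  0.12 -2.65] 0.096
[0.48, 0.18, 0.22] 45 [ 0.3  -0.39  2.61  4.34  0.05 -2.67] 0.155
0.12 [0.508 0.183 0.114] [ 0.39 -0.05  2.57  3.83  0.3  -2.08] 0.0
0.1 [0.523 0.185 0.102] [ 0.38  0.02  2.55  3.72  0.34 -1.97] 0.0
0 [0.599 0.196 0.037] [ 0.33  0.33  2.39  3.46  0.47 -1.74] 0.0
shift [ 1.018  1.252 -1.126] rows>=7.9 turn [-0.2624  0.1179 -0.1874] rows>=7.2
```

```bash
cat >> h.py <<'E'
def rows(qa,qb,n,g=0):
    for i in range(n):
        a=pose(qa+(qb-qa)*i/n);b=pose(qa+(qb-qa)*(i+1)/n)
        print(*(a[1].inv().apply(b[0]-a[0])/.2).round(3),*((a[1].inv()*b[1]).as_rotvec()/np.pi).round(3),g,sep=", ",end=",\n")
E
python3 - <<'E'
from h import *
q=sense()["joint_positions"]; M=tool(40,8,180)
P=np.array([.579,.193,.054])+(.026-.1)*M[:,2]; qp=ik(P,M,[.35,0,2.4,3.5,.4,-1.7])[0]
qs=qp.copy();qs[0]=1.05
rows(q,qs,18); print([pose(q+(qs-q)*k)[0].round(2).tolist() for k in(0,.25,.5,.75,1)]); rel(qs,qp,9)
E
```

```text
0.024, 0.237, -0.015, -0.021, 0.003, -0.006, 0,
0.015, 0.239, -0.015, -0.022, 0.002, -0.007, 0,
0.006, 0.239, -0.015, -0.022, 0.001, -0.008, 0,
-0.002, 0.239, -0.015, -0.022, 0.0, -0.009, 0,
-0.01, 0.239, -0.015, -0.022, -0.001, -0.009, 0,
-0.018, 0.238, -0.015, -0.022, -0.001, -0.01, 0,
-0.026, 0.237, -0.015, -0.022, -0.002, -0.011, 0,
-0.032, 0.235, -0.015, -0.022, -0.003, -0.012, 0,
-0.039, 0.233, -0.014, -0.021, -0.003, -0.013, 0,
-0.045, 0.23, -0.014, -0.021, -0.004, -0.013, 0,
-0.05, 0.227, -0.014, -0.021, -0.004, -0.014, 0,
-0.055, 0.224, -0.013, -0.021, -0.005, -0.015, 0,
-0.059, 0.221, -0.013, -0.02, -0.005, -0.016, 0,
-0.063, 0.217, -0.012, -0.02, -0.005, -0.016, 0,
-0.066, 0.213, -0.012, -0.02, -0.006, -0.017, 0,
-0.068, 0.209, -0.011, -0.019, -0.006, -0.018, 0,
-0.071, 0.206, -0.011, -0.019, -0.006, -0.018, 0,
-0.072, 0.202, -0.01, -0.019, -0.006, -0.019, 0,
[[0.59, 0.21, 0.78], [0.59, 0.33, 0.6], [0.53, 0.43, 0.42], [0.42, 0.48, 0.25], [0.29, 0.47, 0.1]]
0 [ 0.205 -0.022  0.026] [-0.      0.0182  0.0153]
8 [ 0.205 -0.022  0.026] [-0.      0.0182  0.0153]
```

>>> {"name": "arm_command", "arguments": {
  "commands": [0.024,0.237,-0.015,-0.021,0.003,-0.006,0,0.015,0.239,-0.015,-0.022,0.002,-0.007,0,0.006,0.239,-0.015,-0.022,0.001,-0.008,0,-0.002,0.239,-0.015,-0.022,0,-0.009,0,-0.01,0.239,-0.015,-0.022,-0.001,-0.009,0,-0.018,0.238,-0.015,-0.022,-0.001,-0.01,0,-0.026,0.237,-0.015,-0.022,-0.002,-0.011,0,-0.032,0.235,-0.015,-0.022,-0.003,-0.012,0,-0.039,0.233,-0.014,-0.021,-0.003,-0.013,0]
}}

```text
time_s: 5.5
eef_pos: [0.5289, 0.4257, 0.4161]
tool_rot: [-1.379, 1.124, -0.506]
wrist_force: [0.0, 0.1, 0.1]
finger_gap: 0.085
```

>>> {"name": "arm_command", "arguments": {
  "commands": [-0.045,0.23,-0.014,-0.021,-0.004,-0.013,0,-0.05,0.227,-0.014,-0.021,-0.004,-0.014,0,-0.055,0.224,-0.013,-0.021,-0.005,-0.015,0,-0.059,0.221,-0.013,-0.02,-0.005,-0.016,0,-0.063,0.217,-0.012,-0.02,-0.005,-0.016,0,-0.066,0.213,-0.012,-0.02,-0.006,-0.017,0,-0.068,0.209,-0.011,-0.019,-0.006,-0.018,0,-0.07,0.2,-0.01,-0.019,-0.006,-0.018,0]
}}

```text
time_s: 6.3
eef_pos: [0.3217, 0.4731, 0.1289]
tool_rot: [-2.068, 0.898, -0.412]
wrist_force: [-0.1, -0.5, -0.1]
finger_gap: 0.0852
```

```bash
python3 - <<'E'
from h import *
q=st()["joint_positions"]; M=tool(40,8,180)
P=np.array([.579,.193,.054])+(.026-.1)*M[:,2]; qp=ik(P,M,[.35,0,2.4,3.5,.4,-1.7])[0]; print(pose(q)[0].round(4))
qs=q.copy();qs[0]=qp[0]; rel(q,qs,10); print(qp.round(3)); rel(qs,qp,2)
E
```

```text
t 6.3 q [ 1.006  0.058  2.475  3.686  0.345 -1.921] p [0.3217 0.4731 0.1289] gap 0.0852 F [-0.1 -0.5 -0.1]
[[0.692, -0.452, 0.563], [-0.722, -0.406, 0.561], [-0.025, -0.795, -0.607]]
[0.3355 0.4943 0.1231]
0 [ 0.185 -0.024  0.024] [0.0005 0.0159 0.0121]
9 [ 0.185 -0.024  0.024] [0.0005 0.0159 0.0121]
[ 0.376  0.02   2.547  3.72   0.335 -1.969]
0 [ 0.031  0.105 -0.049] [-0.0073  0.002  -0.0036]
1 [ 0.03   0.106 -0.048] [-0.0073  0.0018 -0.0036]
```

>>> {"name": "arm_command", "arguments": {
  "commands": [0,0,0,0,0,0,0,0,0,0,0,0,0,0]
}}

```text
time_s: 6.5
eef_pos: [0.3231, 0.4735, 0.131]
tool_rot: [-2.063, 0.899, -0.413]
wrist_force: [0.8, 0.1, 1.0]
finger_gap: 0.0857
```

```bash
python3 - <<'E'
from h import *
q=st()["joint_positions"]; print(pose(q)[0].round(4), sense()["dq"].round(2)); k0=np.array([.003,.0442,.2966,.4789,.5097,.3716]);print(fk(q,k0)[0])
E
```

```text
t 6.5 q [ 1.004  0.056  2.475  3.685  0.347 -1.919] p [0.3231 0.4735 0.131 ] gap 0.0857 F [0.8 0.1 1. ]
[[0.69, -0.451, 0.566], [-0.723, -0.401, 0.562], [-0.026, -0.797, -0.603]]
[0.3369 0.4946 0.1253] [-0.02 -0.03 -0.03 -0.    0.01 -0.  ]
[0.34594275 0.50433257 0.13324826]
```

```bash
cat >> h.py <<'E'
def fk(q,k):
    r0,off,h,L1,L2,d,e,a=k; ry=lambda t:R.from_euler('y',t); rz=lambda t:R.from_euler('z',t)
    B=rz(q[0]); F=B*ry(q[1]+q[2]); W=F*rz(q[3])*ry(q[4])
    return B.apply([r0,off,h])+(B*ry(q[1])).apply([0,0,L1])+F.apply([e,0,L2])+W.apply([a,0,d]), W*rz(q[5])
E
python3 - <<'E'
from h import *
s=sense()
D=[([1.2793,.30895,1.6350,0,1.1997,-.0697],[.13735,.6090,.1954]),([.344,-.134,2.068,0,1.207,-1.005],[.376,.1811,.2186]),([ .339,-.506,2.204,-.12,1.064,-1.163],[.3891,.1446,.3082]),([.363,-.473,2.169,.572,.493,-1.116],[.503,.3338,.4638]),([.338,-.472,2.139,3.369,.471,-1.174],[.5908,.2155,.7812]),(s["joint_positions"],s["eef_pos"])]
f=least_squares(lambda k:np.concatenate([np.r_[fk(q,k)[0]-p] for q,p in D]),np.r_[KK,0,0]);print(f.x.round(4).tolist(),f.fun.round(4))
E
```

```text
[0.0001, 0.0435, 0.3145, 0.4815, 0.5262, 0.3521, 0.0363, -0.0002] [-0.0001 -0.      0.      0.0002 -0.0001  0.0001  0.0001 -0.0003 -0.0001
 -0.0001  0.0001 -0.     -0.0001  0.0001  0.     -0.0001  0.0001 -0.    ]
```

```bash
sed -i 's/^KK=.*/KK=np.array([.0001,.0435,.3145,.4815,.5262,.3521,.0363,-.0002])/' h.py; python3 - <<'E'
from h import *
t=cam("top")
B=np.array([onz(t,u,v,.018) for u,v in((341,172),(391,180),(384,230),(333,222))]);print("board",B.round(3).tolist(),B.mean(0).round(3))
q0=[.35,.2,2.4,3.4,.5,-1.7]
def show(n,P,M,g=q0):
    r,e=ik(np.asarray(P),M,g); print(n,r.round(2) if e<2e-3 else "-- %.2f"%e)
cup=np.array([.579,.193,.054])
for pit in(25,30,36):
  for yaw in(6,12):
    M=tool(pit,yaw,180); z=M[:,2]
    for b in(0,.1,.14): show(("g",pit,yaw,b),cup+(.026-b)*z,M)
    show(("up",pit,yaw),cup+(.026-.1)*z+[0,0,.1],M)
pan=np.array([.488,-.422,.2])
for yaw in(-42,-50):
  for pit in(25,10,0):
    for roll in(180,270,355):
      M=tool(pit,yaw,roll); show(("pour",yaw,pit,roll),pan+[0,0,0]+.026*M[:,2],M,[-.7,.2,2.3,3.4,.5,-1.7+np.radians(roll-180)])
bd=np.r_[B.mean(0)[:2],.018+.052]
for yaw in(-25,-15):
  for pit in(25,30,36):
    for dz in(0,.05,.1):
      M=tool(pit,yaw,180); show(("board",yaw,pit,dz),bd+[0,0,dz]+.026*M[:,2],M,[-.3,.2,2.4,3.4,.5,-1.7])
E
```

```text
board [[0.611, -0.116, 0.018], [0.591, -0.264, 0.018], [0.444, -0.244, 0.018], [0.464, -0.095, 0.018]] [ 0.528 -0.18   0.018]
('g', 25, 6, 0) [ 0.38  0.58  2.38  3.45  0.96 -1.63]
('g', 25, 6, 0.1) [ 0.49  0.4   2.57  3.56  0.97 -1.65]
('g', 25, 6, 0.14) -- 0.01
('up', 25, 6) [ 0.49 -0.02  2.59  3.76  0.62 -1.92]
('g', 25, 12, 0) [ 0.29  0.58  2.39  3.23  0.97 -1.59]
('g', 25, 12, 0.1) [ 0.32  0.39  2.6   3.26  0.98 -1.59]
('g', 25, 12, 0.14) -- 0.06
('up', 25, 12) [ 0.32 -0.06  2.63  3.33  0.56 -1.68]
('g', 30, 6, 0) [ 0.37  0.51  2.37  3.47  0.79 -1.67]
('g', 30, 6, 0.1) [ 0.46  0.27  2.55  3.6   0.76 -1.73]
('g', 30, 6, 0.14) [ 0.52  0.15  2.62  3.7   0.72 -1.79]
('up', 30, 6) [ 0.46 -0.11  2.55  3.93  0.44 -2.13]
('g', 30, 12, 0) [ 0.29  0.5   2.39  3.23  0.8  -1.6 ]
('g', 30, 12, 0.1) [ 0.31  0.26  2.58  3.27  0.75 -1.62]
('g', 30, 12, 0.14) -- 0.03
('up', 30, 12) [ 0.31 -0.15  2.58  3.41  0.35 -1.77]
('g', 36, 6, 0) [ 0.36  0.44  2.35  3.51  0.6  -1.73]
('g', 36, 6, 0.1) [ 0.43  0.15  2.52  3.7   0.51 -1.87]
('g', 36, 6, 0.14) [ 0.47  0.02  2.58  3.86  0.46 -2.01]
('up', 36, 6)
[... 1733 characters left out ...]
8  3.22  0.61 -1.6 ]
('board', -25, 36, 0.05) [-0.38  0.15  2.49  3.25  0.44 -1.64]
('board', -25, 36, 0.1) [-0.38 -0.01  2.48  3.31  0.27 -1.7 ]
('board', -15, 25, 0) [-0.57  0.51  2.52  2.82  1.02 -1.53]
('board', -15, 25, 0.05) [-0.57  0.31  2.55  2.77  0.87 -1.46]
('board', -15, 25, 0.1) [-0.57  0.11  2.56  2.7   0.69 -1.35]
('board', -15, 30, 0) [-0.55  0.42  2.51  2.8   0.84 -1.49]
('board', -15, 30, 0.05) [-0.55  0.22  2.53  2.73  0.68 -1.4 ]
('board', -15, 30, 0.1) [-0.55  0.04  2.53  2.61  0.52 -1.25]
('board', -15, 36, 0) [-0.54  0.32  2.48  2.76  0.63 -1.42]
('board', -15, 36, 0.05) [-0.54  0.15  2.49  2.64  0.47 -1.28]
('board', -15, 36, 0.1) [-0.53 -0.02  2.49  2.41  0.33 -1.03]
```

```bash
python3 - <<'E'
from h import *
q=sense()["joint_positions"]; M=tool(30,8,180)
P=np.array([.579,.193,.054])+(.026-.1)*M[:,2]; qp,e=ik(P,M,[.35,.2,2.4,3.4,.5,-1.7]); print(qp.round(3),e,P)
qs=qp.copy();qs[0]=1.0; rows(q,qs,4); rel(qs,qp,8); print(pose(qs)[0])
E
```

```text
[ 0.415  0.265  2.566  3.494  0.751 -1.693] 8.589240430012524e-12 [0.5155378  0.18408097 0.091     ]
0.063, 0.063, 0.026, 0.009, 0.009, -0.001, 0,
0.046, 0.059, 0.013, 0.01, 0.005, -0.0, 0,
0.029, 0.055, 0.001, 0.01, 0.002, -0.0, 0,
0.012, 0.051, -0.012, 0.01, -0.001, 0.001, 0,
0 [ 0.197 -0.017  0.029] [-0.      0.0202  0.0116]
7 [ 0.197 -0.017  0.029] [-0.      0.0202  0.0116]
[0.32808641 0.43820581 0.091     ]
```

>>> {"name": "arm_command", "arguments": {
  "commands": [0.063,0.063,0.026,0.009,0.009,-0.001,0,0.046,0.059,0.013,0.01,0.005,0,0,0.029,0.055,0.001,0.01,0.002,0,0,0.012,0.051,-0.012,0.01,-0.001,0.001,0,0.197,-0.017,0.029,0,0.0202,0.0116,0,0.197,-0.017,0.029,0,0.0202,0.0116,0,0.197,-0.017,0.029,0,0.0202,0.0116,0,0.197,-0.017,0.029,0,0.0202,0.0116,0,0.197,-0.017,0.029,0,0.0202,0.0116,0,0.197,-0.017,0.029,0,0.0202,0.0116,0]
}}

```text
time_s: 7.55
eef_pos: [0.4858, 0.2558, 0.0932]
tool_rot: [-1.748, 1.314, -0.764]
wrist_force: [0.9, 0.0, -0.5]
finger_gap: 0.0853
```

>>> {"name": "arm_command", "arguments": {
  "commands": [0.197,-0.017,0.029,0,0.0202,0.0116,0,0.197,-0.017,0.029,0,0.0202,0.0116,0,0,0,0,0,0,0,0]
}}

```text
time_s: 7.85
eef_pos: [0.5184, 0.181, 0.0935]
tool_rot: [-1.663, 1.457, -0.847]
wrist_force: [0.7, 0.4, -0.8]
finger_gap: 0.0852
```

```bash
python3 - <<'E'
from h import *
s=st(); M=tool(30,8,180)
plan(np.array([.579,.193,.054])+(.026-.1)*M[:,2],M)
for n,b in(("top",(140,310,110,230)),("side",(180,360,210,400))):
    c=cam(n); x0,x1,y0,y1=b
    if n=="top": a=cv2.resize(c[0][y0:y1,x0:x1],(800,565),interpolation=cv2.INTER_CUBIC); cv2.imwrite("pics/pre_top.png",a[:,:,::-1])
E
```

```text
t 7.85 q [ 0.411  0.262  2.564  3.5    0.752 -1.698] p [0.5184 0.181  0.0935] gap 0.0852 F [ 0.7  0.4 -0.8]
[[0.131, -0.491, 0.861], [-0.991, -0.066, 0.113], [0.001, -0.869, -0.495]]
shift [-0.017  0.017 -0.005] rows>=0.1 turn [-0.0017 -0.0025 -0.0009] rows>=0.1
```

View pics/pre_top.png

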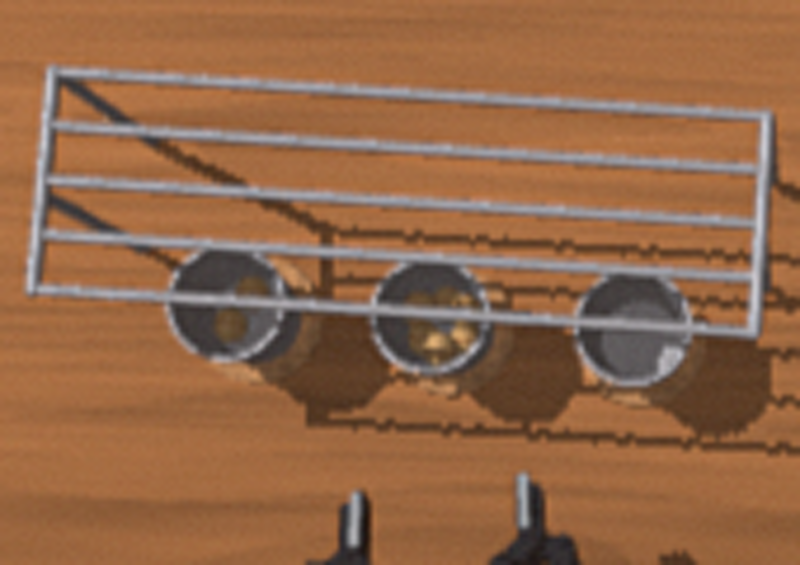

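The open fingers straddle the middle cup's approach line: tips at about (355,495) and (525,475), cup mouth centred at (431,318). I'll move in along the tool axis.

>>> {"name": "arm_command", "arguments": {
  "commands": [-0.003,0.004,0.1,0,-0.001,0,0,-0.003,0.004,0.1,0,-0.001,0,0,-0.002,0.004,0.1,0,0,0,0,-0.002,0.004,0.1,0,0,0,0,0,0,0.095,0,0,0,0,0,0,0,0,0,0,0]
}}

```text
time_s: 8.55
eef_pos: [0.5998, 0.199, 0.0391]
tool_rot: [-1.673, 1.445, -0.836]
wrist_force: [0.3, 0.3, 1.0]
finger_gap: 0.0855
```

```bash
python3 - <<'E'
from h import *
s=st(); M=tool(30,8,180); plan(np.array([.579,.193,.054])+.026*M[:,2],M)
c=cam("side"); a=cv2.resize(c[0][200:360,170:380],(780,594),interpolation=cv2.INTER_CUBIC); cv2.imwrite("pics/in_side.png",a[:,:,::-1])
E
```

```text
t 8.55 q [ 0.349  0.515  2.376  3.386  0.805 -1.64 ] p [0.5998 0.199  0.0391] gap 0.0855 F [0.3 0.3 1. ]
[[0.146, -0.493, 0.858], [-0.989, -0.072, 0.126], [-0.0, -0.867, -0.498]]
shift [ 0.015 -0.011  0.   ] rows>=0.1 turn [-0.0007  0.0018  0.0009] rows>=0.0
```

View pics/in_side.png

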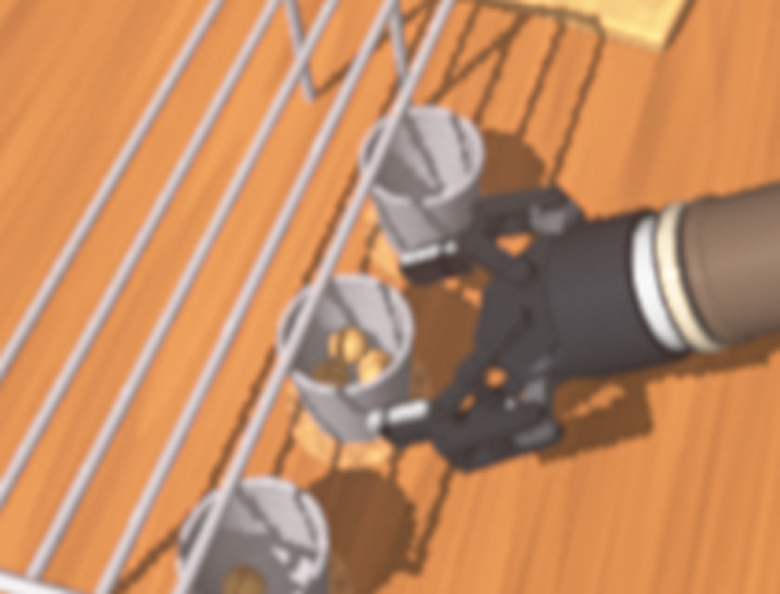

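```bash
python3 - <<'E'
from h import *
s=sense(); C=R.from_rotvec(s["tool_rot"]).as_matrix(); c=cam("side"); f=780/210
def pr(n,p):
    u,v=proj(c,p); print(n,round((u-170)*f),round((v-200)*f))
for sx in(-1,1):
    for b in(.013,.032): pr((sx,b),s["eef_pos"]+C@[sx*.0425,0,-b])
pr("tcp",s["eef_pos"])
cu=np.array([.579,.193,0]); pr("rim",cu+[0,0,.074]);pr("foot",cu+[0,0,.004]);pr("grip",cu+[0,0,.054])
for y in(.19,-.19): pr("wire",[.567+.028*y,.192+y,.17])
E
```

```text
(-1, 0.013) 324 431
(-1, 0.032) 354 425
(1, 0.013) 355 290
(1, 0.032) 382 283
tcp 321 363
rim 351 327
foot 365 394
grip 355 347
wire 185 608
wire 474 -52
```

Both views show the open fingertips about 22 mm further back than I assumed. In the side view the visible near pad is centred at about (400,413), and I predicted (354,425). I'll advance 20 mm more along the tool axis and then close.

>>> {"name": "arm_command", "arguments": {
  "commands": [0.008,0,0.05,0,0,0,0,0,0,0.05,0,0,0,0,0,0,0,0,0,0,0]
}}

```text
time_s: 8.95
eef_pos: [0.6159, 0.1986, 0.0288]
tool_rot: [-1.674, 1.447, -0.836]
wrist_force: [-0.4, 0.9, 0.9]
finger_gap: 0.0853
```

>>> {"name": "arm_command", "arguments": {
  "commands": [0,0,0,0,0,0,0.3,0,0,0,0,0,0,0.6,0,0,0,0,0,0,1,0,0,0,0,0,0,1,0,0,0,0,0,0,1,0,0,0,0,0,0,1,0,0,0,0,0,0,1,0,0,0,0,0,0,1]
}}

```text
time_s: 9.75
eef_pos: [0.6152, 0.1984, 0.0293]
tool_rot: [-1.673, 1.447, -0.837]
wrist_force: [0.9, -0.6, 5.1]
finger_gap: 0.064
```

```bash
python3 - <<'E'
from h import *
s=st()
c=cam("side"); a=cv2.resize(c[0][200:360,170:380],(780,594),interpolation=cv2.INTER_CUBIC); cv2.imwrite("pics/grip.png",a[:,:,::-1])
E
```

```text
t 9.75 q [ 0.333  0.553  2.341  3.369  0.806 -1.634] p [0.6152 0.1984 0.0293] gap 0.064 F [ 0.9 -0.6  5.1]
[[0.144, -0.494, 0.858], [-0.99, -0.072, 0.125], [0.0, -0.867, -0.499]]
```

View pics/grip.png

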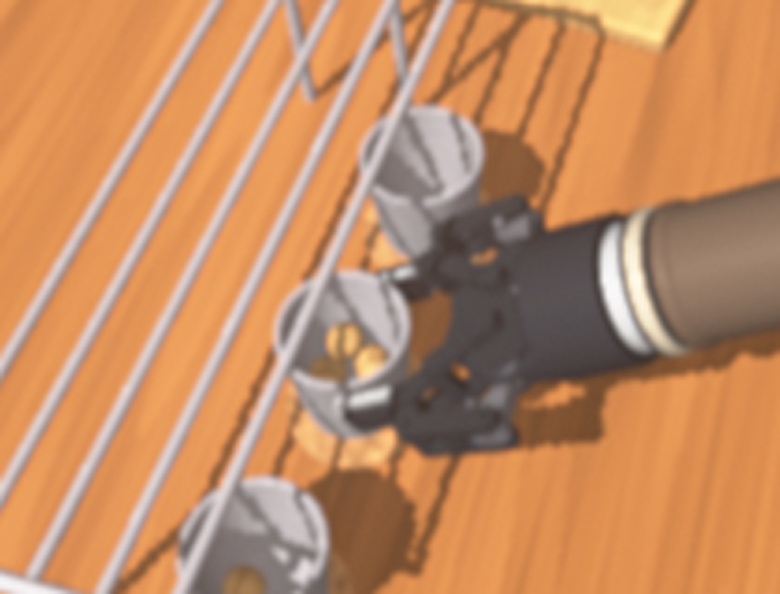

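The fingers stopped at 64 mm, but the near pad, with its tip at about (345,400), still sits slightly ahead of the cup axis. I'll reopen, move 10 mm further horizontally and close again.

>>> {"name": "arm_command", "arguments": {
  "commands": [0,0,0,0,0,0,0,0,0,0,0,0,0,0,0,0,0,0,0,0,0,0,-0.012,0.022,0,0,0,0,0,-0.013,0.022,0,0,0,0,0,0,0,0,0,0,0.5,0,0,0,0,0,0,1,0,0,0,0,0,0,1,0,0,0,0,0,0,1,0,0,0,0,0,0,1]
}}

```text
time_s: 10.8
eef_pos: [0.6257, 0.1999, 0.0295]
tool_rot: [-1.673, 1.447, -0.837]
wrist_force: [3.1, -0.8, 3.9]
finger_gap: 0.0661
```

>>> {"name": "arm_command", "arguments": {
  "commands": [0,0,0,0,0,0,1,0,0,0,0,0,0,1,0,-0.01,-0.01,0,0,0,1,0,-0.02,-0.02,0,0,0,1,0,0,0,0,0,0,1]
}}

```text
time_s: 11.3
eef_pos: [0.6203, 0.1991, 0.035]
tool_rot: [-1.679, 1.451, -0.833]
wrist_force: [-0.2, -0.0, -2.3]
finger_gap: 0.0662
```

```bash
python3 - <<'E'
from h import *
s=st()
c=cam("side"); a=cv2.resize(c[0][200:360,170:380],(780,594),interpolation=cv2.INTER_CUBIC); cv2.imwrite("pics/grip2.png",a[:,:,::-1])
E
```

```text
t 11.3 q [ 0.329  0.533  2.334  3.37   0.772 -1.643] p [0.6203 0.1991 0.035 ] gap 0.0662 F [-0.2 -0.  -2.3]
[[0.145, -0.5, 0.854], [-0.989, -0.074, 0.125], [0.001, -0.863, -0.505]]
```

View pics/grip2.png

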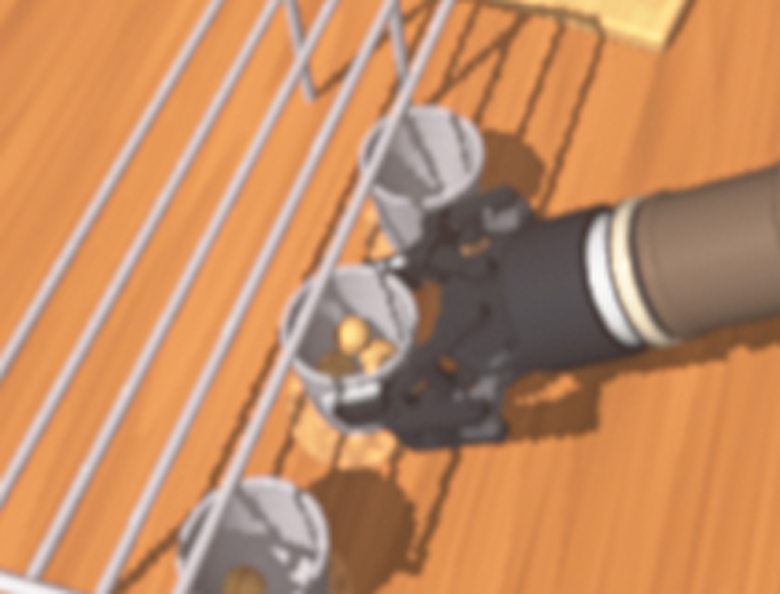

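The grip is good: the 66 mm gap matches the cup's diameter at that height. The cup is lifted upright, with its rim centred at about (350,325) and the nuts inside. Now I'll withdraw along the tool axis.

>>> {"name": "arm_command", "arguments": {
  "commands": [0,0,-0.05,0,0,0,1,0,0,-0.1,0,0,0,1,0,0,-0.1,0,0,0,1,0,0,-0.1,0,0,0,1,0,0,-0.1,0,0,0,1,0,0,-0.05,0,0,0,1,0,0,0,0,0,0,1]
}}

```text
time_s: 12.05
eef_pos: [0.5351, 0.1868, 0.0866]
tool_rot: [-1.676, 1.448, -0.834]
wrist_force: [0.1, 0.3, -1.2]
finger_gap: 0.0662
```

```bash
python3 - <<'E'
from h import *
q=st()["joint_positions"]; 
p,T=pose(q); M=T.as_matrix(); z=M[:,2]
pan=np.array([.488,-.422,.21])
# raise at this heading, pitch eased to 22
cur=p.copy()
M2=tool(22,8,180); P2=np.array([p[0],p[1],.20]); q2,e2=ik(P2,M2,q); print("raise",q2.round(2),e2); plan(P2,M2)
# pour entry, tool pitch 22 heading -46, grip axis ~43mm/cos behind TCP
for pit in (22,8):
  M3=tool(pit,-46,180); lat=-M3[:,0]  # left
  P3=pan+.045*M3[:,2]+.02*lat; q3,e3=ik(P3,M3,[-.75,.2,2.4,3.2,.6,-1.6]); print("pour",pit,P3.round(3),q3.round(2),e3)
  if pit==22: rel(q2,q3,16); print([pose(q2+(q3-q2)*k)[0].round(3).tolist() for k in(0,.25,.5,.75,1)])
E
```

```text
t 12.05 q [ 0.389  0.298  2.528  3.455  0.74  -1.682] p [0.5351 0.1868 0.0866] gap 0.0662 F [ 0.1  0.3 -1.2]
[[0.145, -0.497, 0.856], [-0.989, -0.073, 0.125], [0.0, -0.865, -0.502]]
raise [ 0.42 -0.    2.58  3.57  0.65 -1.81] 1.3408163468398018e-12
shift [-0.    -0.491 -0.285] rows>=2.3 turn [0.0452 0.0017 0.0009] rows>=0.9
pour 22 [ 0.531 -0.438  0.193] [-0.71  0.22  2.34  3.3   0.61 -1.66] 7.215894548551205e-13
0 [ 0.17  -0.028  0.063] [0.0003 0.0173 0.0071]
15 [ 0.22  -0.015  0.054] [-0.0002  0.0175  0.0069]
[[0.535, 0.187, 0.2], [0.596, 0.05, 0.201], [0.62, -0.107, 0.2], [0.6, -0.274, 0.198], [0.531, -0.438, 0.193]]
pour 8 [ 0.533 -0.44   0.204] [-0.7   0.4   2.37  3.26  1.07 -1.61] 2.7750024500505788e-12
```

```bash
python3 - <<'E'
from h import *
s=sense();q=s["joint_positions"]; p=s["eef_pos"]
for pit in(10,15,20):
  M2=tool(pit,8,180); P2=np.array([p[0]+.01,p[1],.25]); q2,e2=ik(P2,M2,q); print("raise",pit,q2.round(2),e2)
M2=tool(18,8,180);P2=np.array([p[0]+.005,p[1],.25]); q2,e2=ik(P2,M2,q);print(q2.round(3),e2); plan(P2,M2); rows(q,q2,4,1)
M3=tool(18,-46,180);P3=np.array([.488,-.422,.25])+.045*M3[:,2]-.02*M3[:,0]; q3,e3=ik(P3,M3,q2); print(P3,q3.round(2),e3)
print([pose(q2+(q3-q2)*k)[0].round(3).tolist() for k in(0,.25,.5,.75,1)]); rel(q2,q3,18); rows(q2,q3,18,1)
E
```

```text
raise 10 [ 0.42  0.06  2.6   3.49  0.94 -1.73] 2.036039892239216e-09
raise 15 [ 0.42 -0.04  2.58  3.54  0.74 -1.8 ] 6.792344464656708e-13
raise 20 [ 0.41 -0.13  2.56  3.63  0.55 -1.91] 1.9984014443252818e-14
[ 0.418 -0.108  2.577  3.605  0.624 -1.868] 5.551115123125783e-16
shift [ 0.004 -0.719 -0.389] rows>=3.3 turn [0.0674 0.0017 0.0008] rows>=1.4
0.001, -0.198, -0.08, 0.017, 0.001, -0.001, 1,
0.002, -0.191, -0.082, 0.017, 0.001, -0.0, 1,
0.002, -0.184, -0.084, 0.017, 0.0, 0.001, 1,
0.002, -0.177, -0.086, 0.016, -0.0, 0.001, 1,
[ 0.53211647 -0.43889281  0.23609424] [-0.71  0.15  2.35  3.3   0.63 -1.67] 1.3825329769900918e-12
[[0.54, 0.187, 0.25], [0.6, 0.048, 0.251], [0.622, -0.11, 0.249], [0.601, -0.276, 0.244], [0.532, -0.439, 0.236]]
0 [ 0.153 -0.02   0.056] [0.0003 0.0159 0.0051]
17 [ 0.194 -0.006  0.05 ] [-0.0003  0.0158  0.0052]
0.153, -0.02, 0.056, 0.0, 0.016, 0.005, 1,
0.156, -0.02, 0.056, 0.0, 0.016, 0.005, 1,
0.158, -0.019, 0.056, 0.0, 0.016, 0.005, 1,
0.16, -0.018, 0.056, 0.0, 0.016, 0.005, 1,
0.163, -0.017, 0.056, 0.0, 0.016, 0.005, 1,
0.165, -0.016, 0.056, 0.0, 0.016, 0.005, 1,
0.168, -0.015, 0.056, 0.0, 0.016, 0.005, 1,
0.17, -0.015, 0.055, 0.0, 0.016, 0.005, 1,
0.172, -0.014, 0.055, -0.0, 0.016, 0.005, 1,
0.175, -0.013, 0.055, -0.0, 0.016, 0.005, 1,
0.177, -0.012, 0.054, -0.0, 0.016, 0.005, 1,
0.18, -0.011, 0.054, -0.0, 0.016, 0.005, 1,
0.182, -0.01, 0.053, -0.0, 0.016, 0.005, 1,
0.184, -0.009, 0.053, -0.0, 0.016, 0.005, 1,
0.187, -0.008, 0.052, -0.0, 0.016, 0.005, 1,
0.189, -0.008, 0.051, -0.0, 0.016, 0.005, 1,
0.191, -0.007, 0.05, -0.0, 0.016, 0.005, 1,
0.194, -0.006, 0.05, -0.0, 0.016, 0.005, 1,
```

>>> {"name": "arm_command", "arguments": {
  "commands": [0,-0.07,-0.03,0.006,0,0,1,0,-0.12,-0.05,0.011,0,0,1,0.001,-0.14,-0.06,0.013,0,0,1,0.002,-0.14,-0.06,0.013,0,0,1,0.002,-0.13,-0.06,0.012,0.001,0,1,0.002,-0.1,-0.05,0.009,0,0.001,1,0,-0.05,-0.022,0.003,0,0,1,0.08,-0.01,0.028,0,0.008,0.0025,1,0.153,-0.02,0.056,0,0.016,0.005,1,0.156,-0.02,0.056,0,0.016,0.005,1]
}}

```text
time_s: 13.05
eef_pos: [0.5777, 0.1111, 0.2512]
tool_rot: [-1.441, 1.43, -1.039]
wrist_force: [0.2, 0.9, -1.4]
finger_gap: 0.0666
```

>>> {"name": "arm_command", "arguments": {
  "commands": [0.158,-0.019,0.056,0,0.016,0.005,1,0.16,-0.018,0.056,0,0.016,0.005,1,0.163,-0.017,0.056,0,0.016,0.005,1,0.165,-0.016,0.056,0,0.016,0.005,1,0.168,-0.015,0.056,0,0.016,0.005,1,0.17,-0.015,0.055,0,0.016,0.005,1,0.172,-0.014,0.055,0,0.016,0.005,1,0.175,-0.013,0.055,0,0.016,0.005,1,0.177,-0.012,0.054,0,0.016,0.005,1,0.18,-0.011,0.054,0,0.016,0.005,1]
}}

```text
time_s: 14.05
eef_pos: [0.6101, -0.2401, 0.2458]
tool_rot: [-1.085, 1.861, -1.358]
wrist_force: [0.3, 1.0, -2.4]
finger_gap: 0.0665
```

>>> {"name": "arm_command", "arguments": {
  "commands": [0.182,-0.01,0.053,0,0.016,0.005,1,0.184,-0.009,0.053,0,0.016,0.005,1,0.15,-0.008,0.045,0,0.012,0.004,1,0.1,-0.005,0.03,0,0.008,0.003,1,0,0,0,0,0,0,1]
}}

```text
time_s: 14.55
eef_pos: [0.5721, -0.3634, 0.2415]
tool_rot: [-0.94, 1.992, -1.454]
wrist_force: [0.6, 0.4, -1.5]
finger_gap: 0.0661
```

```bash
python3 - <<'E'
from h import *
s=st(); q=s["joint_positions"]
t=cam("top");print("pan",onz(t,458.6,213.9,.135))
a=np.hstack([cv2.resize(t[0][150:290,370:540],(476,392),interpolation=cv2.INTER_CUBIC)]); S=cam("side")
b=cv2.resize(S[0][40:220,270:430],(349,392),interpolation=cv2.INTER_CUBIC)
cv2.imwrite("pics/pour0.png",cv2.resize(np.hstack([a,b]),(800,380))[:,:,::-1])
M=tool(10,-46,180);P=np.array([.488,-.422,.215])+.045*M[:,2]-.025*M[:,0]; print(ik(P,M,q)[0].round(2)); plan(P,M)
E
```

```text
t 14.55 q [-0.568  0.122  2.376  3.349  0.623 -1.706] p [ 0.5721 -0.3634  0.2415] gap 0.0661 F [ 0.6  0.4 -1.5]
[[-0.639, -0.239, 0.731], [-0.769, 0.193, -0.609], [0.005, -0.952, -0.307]]
pan [ 0.48844897 -0.42207283  0.135     ]
[-0.69  0.36  2.37  3.28  0.99 -1.63]
shift [0.403 0.132 0.149] rows>=1.8 turn [0.0439 0.0346 0.0103] rows>=1.2
```

View pics/pour0.png

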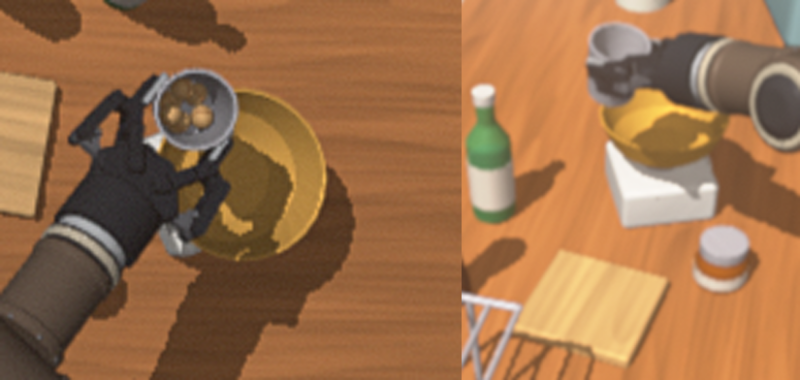

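The cup is held upright with its nuts, mouth at crop (196,110). The pan is below and to its right, centred at about (240,175). I'll check the cup's offset from the TCP and plan the pour.

```bash
python3 - <<'E'
from h import *
s=sense(); C=R.from_rotvec(s["tool_rot"]).as_matrix(); q=s["joint_positions"]
c=cam("top"); m=onz(c,442.2,190.5,.28); print("mouth",m,"in tool",C.T@(m-s["eef_pos"]))
up=tool(30.2,8,180).T@[0,0,1]; print("cup up tool",up.round(3))
g=np.array([0,0,-.045])   # grip point in tool
mouth=g+.022*up
for roll,pit in((180,10),(240,10),(290,5),(340,0),(360,0)):
    M=tool(pit,-46,roll); u=M@up; print(roll,pit,"tilt",np.degrees(np.arccos(u[2])).round(),"dir",u.round(2))
M=tool(8,-46,180);P=np.array([.488,-.422,.205])-M@g-.03*M[:,0]; print(P,ik(P,M,q)[0].round(2)); plan(P,M)
M4=tool(0,-46,352); q4,e4=ik(P,M4,np.r_[q[:5],1.4]);print(q4.round(2),e4)
E
```

```text
mouth [ 0.53313484 -0.33304101  0.28      ] in tool [ 0.00338396 -0.02205303 -0.05796214]
cup up tool [ 0.    -0.864 -0.503]
180 10 tilt 20.0 dir [-0.24  0.25  0.94]
240 10 tilt 59.0 dir [-0.83 -0.22  0.51]
290 5 tilt 105.0 dir [-0.95 -0.19 -0.25]
340 0 tilt 144.0 dir [-0.56  0.16 -0.81]
360 0 tilt 150.0 dir [-0.35  0.36 -0.86]
[ 0.5405356  -0.43321551  0.19873721] [-0.67  0.42  2.36  3.29  1.08 -1.62]
shift [0.38  0.171 0.167] rows>=1.8 turn [0.055  0.0351 0.0098] rows>=1.4
[-0.67  0.57  2.34  3.28  1.34  1.4 ] 7.711058458426123e-10
```

```bash
python3 - <<'E'
from h import *
M=tool(6,-46,180);P=np.array([.488+.035,-.422+.005,.207])+.045*M[:,2]; print(P,ik(P,M,sense()["joint_positions"])[0].round(2)); plan(P,M)
E
```

```text
[ 0.55408838 -0.44919296  0.20229622] [-0.68  0.46  2.32  3.27  1.11 -1.62]
shift [0.399 0.123 0.26 ] rows>=2.0 turn [0.0661 0.0352 0.0092] rows>=1.6
```

>>> {"name": "arm_command", "arguments": {
  "commands": [0.05,0.015,0.033,0,0,0,1,0.1,0.03,0.065,0,0,0,1,0.1,0.03,0.065,0,0,0,1,0.1,0.033,0.065,0,0,0,1,0.05,0.015,0.033,0.012,0.006,0.002,1,0,0,0,0.018,0.01,0.003,1,0,0,0,0.018,0.01,0.002,1,0,0,0,0.018,0.01,0.002,1,0,0,0,0,0,0,1]
}}

```text
time_s: 15.6
eef_pos: [0.5548, -0.4472, 0.199]
tool_rot: [-0.761, 1.88, -1.685]
wrist_force: [0.2, 0.3, -2.4]
finger_gap: 0.0663
```

>>> {"name": "arm_command", "arguments": {
  "commands": [0,0,0,0,0,0.03,1,0,0,0,0,0,0.04,1,0,0,0,0,0,0.04,1,0,0,0,0,0,0.04,1,0,0,0,0,0,0.04,1,0,0,0,0,0,0.04,1,0,0,0,0,0,0.04,1,0,0,0,0,0,0.03,1,0,0,0,0,0,0.03,1,0,0,0,0,0,0.03,1]
}}

```text
time_s: 16.6
eef_pos: [0.555, -0.4493, 0.2039]
tool_rot: [0.322, 1.732, -0.923]
wrist_force: [-0.0, 0.6, -2.5]
finger_gap: 0.0662
```

```bash
python3 - <<'E'
from h import *
st()
E
```

```text
t 16.6 q [-0.682  0.462  2.319  3.277  1.109 -0.484] p [ 0.555  -0.4493  0.2039] gap 0.0662 F [-0.   0.6 -2.5]
[[-0.369, 0.622, 0.69], [-0.226, 0.66, -0.716], [-0.901, -0.42, -0.104]]
```

Rolled about 65°. I'll continue slowly through the pour.

>>> {"name": "arm_command", "arguments": {
  "commands": [0,0,0,0,0,0.022,1,0,0,0,0,0,0.022,1,0,0,0,0,0,0.022,1,0,0,0,0,0,0.022,1,0,0,0,0,0,0.022,1,0,0,0,0,0,0.022,1,0,0,0,0,0,0.022,1,0,0,0,0,0,0.022,1,0,0,0,0,0,0.022,1,0,0,0,0,0,0.022,1]
}}

```text
time_s: 17.6
eef_pos: [0.555, -0.4493, 0.204]
tool_rot: [0.853, 1.46, -0.414]
wrist_force: [-0.6, 0.4, -2.0]
finger_gap: 0.066
```

>>> {"name": "arm_command", "arguments": {
  "commands": [0,0,0,0,0,0.035,1,0,0,0,0,0,0.035,1,0,0,0,0,0,0.035,1,0,0,0,0,0,0.035,1,0,0,0,0,0,0.035,1,0,0,0,0,0,0.035,1,0,0,0,0,0,0.035,1,0,0,0,0,0,0.035,1,0,0,0,0,0,0.03,1,0,0,0,0,0,0,1]
}}

```text
time_s: 18.6
eef_pos: [0.555, -0.4496, 0.2044]
tool_rot: [1.429, 0.889, 0.317]
wrist_force: [-0.5, -0.3, -1.0]
finger_gap: 0.0659
```

```bash
python3 - <<'E'
from h import *
s=st(); C=R.from_rotvec(s["tool_rot"]).as_matrix(); u=C@np.array([0,-.864,-.503]); print("cup up",u.round(2))
t=cam("top"); S=cam("side")
a=cv2.resize(t[0][150:280,390:530],(420,390),interpolation=cv2.INTER_CUBIC)
b=cv2.resize(S[0][40:170,300:430],(390,390),interpolation=cv2.INTER_CUBIC)
cv2.imwrite("pics/pour1.png",np.hstack([a,b])[:,:,::-1][:, :800])
E
```

```text
t 18.6 q [-0.682  0.462  2.319  3.278  1.11   1.176] p [ 0.555  -0.4496  0.2044] gap 0.0659 F [-0.5 -0.3 -1. ]
[[0.654, 0.311, 0.69], [0.677, 0.166, -0.717], [-0.337, 0.936, -0.102]]
cup up [-0.62  0.22 -0.76]
```

View pics/pour1.png

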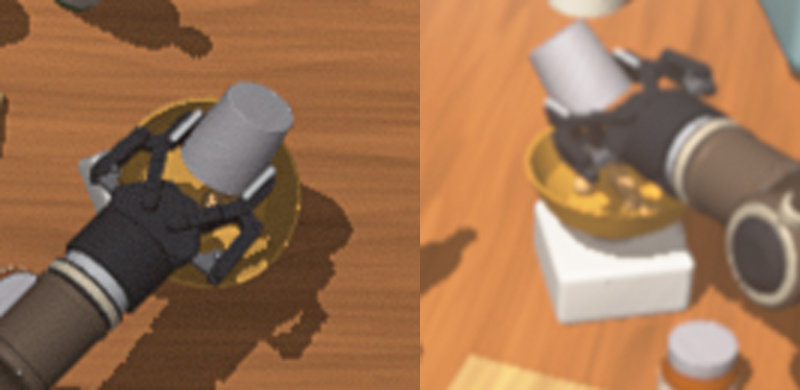

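The cup is inverted to about 140°, and the side view shows nuts in the pan around (620,185). I'll turn a little further, rise, and roll back.

>>> {"name": "arm_command", "arguments": {
  "commands": [0,0,0,0,0,0.03,1,0,0,0,0,0,0.03,1,0,0,0,0,0,0.03,1,0,0,0,0,0,0,1,0,0,0,0,0,-0.03,1,0,0,0,0,0,-0.03,1,0,0,0,0,0,-0.03,1,-0.017,0.047,-0.005,0,0,0,1,-0.034,0.094,-0.01,0,0,0,1,-0.017,0.047,-0.005,0,0,0,1]
}}

```text
time_s: 19.7
eef_pos: [0.5547, -0.4501, 0.2458]
tool_rot: [1.429, 0.887, 0.316]
wrist_force: [-0.5, 1.1, -0.6]
finger_gap: 0.0663
```

>>> {"name": "arm_command", "arguments": {
  "commands": [0,0,0,0,0,-0.044,1,0,0,0,0,0,-0.044,1,0,0,0,0,0,-0.044,1,0,0,0,0,0,-0.044,1,0,0,0,0,0,-0.044,1,0,0,0,0,0,-0.044,1,0,0,0,0,0,-0.044,1,0,0,0,0,0,-0.044,1,0,0,0,0,0,-0.044,1,0,0,0,0,0,-0.044,1]
}}

```text
time_s: 20.7
eef_pos: [0.5543, -0.4499, 0.2439]
tool_rot: [0.545, 1.638, -0.725]
wrist_force: [-0.3, 0.9, -1.8]
finger_gap: 0.0661
```

>>> {"name": "arm_command", "arguments": {
  "commands": [0,0,0,0,0,-0.044,1,0,0,0,0,0,-0.044,1,0,0,0,0,0,-0.044,1,0,0,0,0,0,-0.044,1,0,0,0,0,0,-0.044,1,0,0,0,0,0,-0.044,1,0,0,0,0,0,-0.044,1,0,0,0,0,0,-0.044,1,0,0,0,0,0,-0.044,1,0,0,0,0,0,-0.044,1]
}}

```text
time_s: 21.7
eef_pos: [0.5543, -0.4499, 0.2439]
tool_rot: [-0.728, 1.878, -1.676]
wrist_force: [0.1, -0.2, -0.0]
finger_gap: 0.0661
```

```bash
python3 - <<'E'
from h import *
s=st(); q=s["joint_positions"]; C=R.from_rotvec(s["tool_rot"]).as_matrix(); print("cup up",(C@[0,-.864,-.503]).round(2))
bd=np.array([.528,-.18,0])
M=tool(30.2,-22,180); h=np.array([np.cos(np.radians(-22)),np.sin(np.radians(-22)),0])
for z in(.15,.05):
    P=bd+.043*h+[0,0,.018+.0255+z]; q1,e=ik(P,M,[-.4,.2,2.4,3.2,.7,-1.6]); print(z,P.round(3),q1.round(2),e)
    plan(P,M)
M1=tool(18,-24,180);P1=bd+.043*h+[0,0,.24]; q1,e=ik(P1,M1,q);print("via",P1,q1.round(2),e);plan(P1,M1); rows(q,q1,9,1); print([pose(q+(q1-q)*k)[0].round(3).tolist() for k in(0,.25,.5,.75,1)])
P2=bd+.043*h+[0,0,.018+.0255+.02]
S=dict(eef_pos=P1,tool_rot=R.from_matrix(M1).as_rotvec()); plan(P2,M,"turn",S)
E
```

```text
t 21.7 q [-0.682  0.347  2.332  3.287  1.009 -1.61 ] p [ 0.5543 -0.4499  0.2439] gap 0.0661 F [ 0.1 -0.2 -0. ]
[[-0.723, -0.053, 0.689], [-0.69, 0.092, -0.718], [-0.025, -0.994, -0.103]]
cup up [-0.3   0.28  0.91]
0.15 [ 0.568 -0.196  0.194] [-0.43 -0.04  2.48  3.03  0.34 -1.49] 2.4813068266738014e-11
shift [-0.919  0.364 -0.838] rows>=5.2 turn [-0.1346 -0.127  -0.0498] rows>=4.0
0.05 [ 0.568 -0.196  0.094] [-0.43  0.29  2.48  3.08  0.68 -1.55] 1.088049650377343e-09
shift [-0.906  0.861 -0.786] rows>=5.9 turn [-0.1346 -0.127  -0.0498] rows>=4.0
via [ 0.56786891 -0.19610808  0.24      ] [-0.39 -0.03  2.54  3.19  0.63 -1.6 ] 6.975531263719859e-13
shift [-0.925  0.132 -0.862] rows>=5.1 turn [-0.0678 -0.1199 -0.0335] rows>=3.0
-0.128, 0.0, -0.073, -0.008, -0.014, -0.002, 1,
-0.126, 0.005, -0.074, -0.008, -0.014, -0.002, 1,
-0.124, 0.01, -0.076, -0.008, -0.014, -0.003, 1,
-0.122, 0.015, -0.076, -0.008, -0.013, -0.003, 1,
-0.12, 0.02, -0.077, -0.008, -0.013, -0.004, 1,
-0.117, 0.024, -0.077, -0.008, -0.013, -0.004, 1,
-0.115, 0.029, -0.077, -0.008, -0.013, -0.005, 1,
-0.112, 0.034, -0.076, -0.008, -0.013, -0.005, 1,
-0.109, 0.039, -0.075, -0.008, -0.012, -0.005, 1,
[[0.554, -0.45, 0.244], [0.571, -0.386, 0.248], [0.578, -0.321, 0.249], [0.577, -0.258, 0.246], [0.568, -0.196, 0.24]]
shift [-0.     0.763  0.444] rows>=3.5 turn [-0.0678 -0.0102 -0.0045] rows>=1.4
```

>>> {"name": "arm_command", "arguments": {
  "commands": [-0.128,0,-0.073,-0.008,-0.014,-0.002,1,-0.126,0.005,-0.074,-0.008,-0.014,-0.002,1,-0.124,0.01,-0.076,-0.008,-0.014,-0.003,1,-0.122,0.015,-0.076,-0.008,-0.013,-0.003,1,-0.12,0.02,-0.077,-0.008,-0.013,-0.004,1,-0.117,0.024,-0.077,-0.008,-0.013,-0.004,1,-0.115,0.029,-0.077,-0.008,-0.013,-0.005,1,-0.112,0.034,-0.076,-0.008,-0.013,-0.005,1,-0.109,0.039,-0.075,-0.008,-0.012,-0.005,1,0,0,0,0,0,0,1]
}}

```text
time_s: 22.7
eef_pos: [0.5668, -0.1939, 0.2414]
tool_rot: [-1.157, 1.789, -1.283]
wrist_force: [-0.1, -0.2, -1.2]
finger_gap: 0.066
```

```bash
python3 - <<'E'
from h import *
s=st(); bd=np.array([.528,-.18,0]); h=np.array([np.cos(np.radians(-22)),np.sin(np.radians(-22)),0])
M=tool(30.2,-22,180);P2=bd+.043*h+[0,0,.018+.0255+.02]; plan(P2,M,"turn")
t=cam("top"); S=cam("side")
a=cv2.resize(t[0][140:280,320:520],(560,392),interpolation=cv2.INTER_CUBIC)
b=cv2.resize(S[0][70:170,320:410],(240,267),interpolation=cv2.INTER_CUBIC); b=np.vstack([b,np.zeros((125,240,3),np.uint8)])
cv2.imwrite("pics/after.png",np.hstack([a,b])[:,:,::-1])
E
```

```text
t 22.7 q [-0.386 -0.047  2.545  3.19   0.605 -1.594] p [ 0.5668 -0.1939  0.2414] gap 0.066 F [-0.1 -0.2 -1.2]
[[-0.406, -0.286, 0.868], [-0.914, 0.135, -0.383], [-0.007, -0.949, -0.316]]
shift [0.008 0.764 0.455] rows>=3.6 turn [-0.0654 -0.0088 -0.0066] rows>=1.4
```

View pics/after.png

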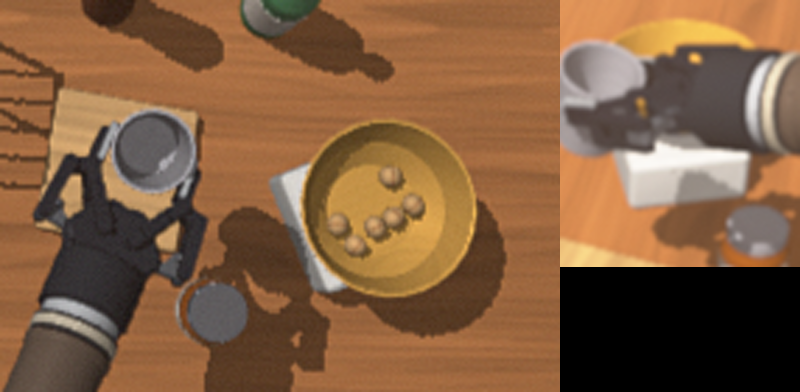

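All six nuts lie in the pan, at crop (337–415, 175–245), and the cup is empty. I'll straighten it and lower it over the board.

>>> {"name": "arm_command", "arguments": {
  "commands": [0,0,0,-0.033,-0.004,-0.003,1,0,0,0,-0.032,-0.004,-0.003,1,0.004,0.07,0.04,0,0,0,1,0,0.14,0.08,0,0,0,1,0,0.14,0.085,0,0,0,1,0,0.14,0.085,0,0,0,1,0,0.14,0.085,0,0,0,1,0,0.09,0.055,0,0,0,1,0,0.044,0.025,0,0,0,1,0,0,0,0,0,0,1]
}}

```text
time_s: 23.8
eef_pos: [0.5691, -0.1982, 0.0605]
tool_rot: [-1.294, 1.936, -1.111]
wrist_force: [-0.3, 0.3, -2.2]
finger_gap: 0.0662
```

```bash
python3 - <<'E'
from h import *
s=st(); bd=np.array([.528,-.18,0]); h=np.array([np.cos(np.radians(-22)),np.sin(np.radians(-22)),0])
M=tool(29.9,-22,180)
for z in(.0,-.003): plan(bd+.043*h+[0,0,.018+.0255+z],M,"turn")
c=cam("top"); C=R.from_rotvec(s["tool_rot"]).as_matrix(); print("mouth pred",s["eef_pos"]+C@[.003,-.022,-.058],(C@[0,-.864,-.503]).round(3))
E
```

```text
t 23.8 q [-0.424  0.413  2.463  3.101  0.778 -1.557] p [ 0.5691 -0.1982  0.0605] gap 0.0662 F [-0.3  0.3 -2.2]
[[-0.382, -0.465, 0.799], [-0.924, 0.193, -0.329], [-0.001, -0.864, -0.504]]
shift [-0.007  0.079  0.034] rows>=0.3 turn [ 0.002  -0.0019 -0.0015] rows>=0.1
shift [-0.007  0.092  0.042] rows>=0.4 turn [ 0.002  -0.0019 -0.0015] rows>=0.1
mouth pred [ 0.53188868 -0.18609231  0.10875898] [ 0.    -0.001  1.   ]
```

Going straight down 17 mm in small steps: in the tool frame y is 0.864 and z is 0.504 of the drop.

>>> {"name": "arm_command", "arguments": {
  "commands": [0,0.026,0.015,0.001,0,0,1,0,0.022,0.013,0.001,0,0,1,0,0.013,0.0075,0,0,0,1,0,0,0,0,0,0,1]
}}

```text
time_s: 24.25
eef_pos: [0.5697, -0.1974, 0.0489]
tool_rot: [-1.29, 1.926, -1.118]
wrist_force: [-0.5, -1.2, -1.6]
finger_gap: 0.0663
```

>>> {"name": "arm_command", "arguments": {
  "commands": [0,0.006,0.0035,0,0,0,1,0,0.006,0.0035,0,0,0,1,0,0,0,0,0,0,1]
}}

```text
time_s: 24.55
eef_pos: [0.5699, -0.1974, 0.0464]
tool_rot: [-1.29, 1.926, -1.118]
wrist_force: [0.5, -0.7, -0.8]
finger_gap: 0.0665
```

>>> {"name": "arm_command", "arguments": {
  "commands": [0,0.006,0.0035,0,0,0,1,0,0.005,0.003,0,0,0,1,0,0,0,0,0,0,1]
}}

```text
time_s: 24.85
eef_pos: [0.57, -0.1975, 0.0438]
tool_rot: [-1.29, 1.926, -1.119]
wrist_force: [0.5, 0.2, -0.1]
finger_gap: 0.0662
```

>>> {"name": "arm_command", "arguments": {
  "commands": [0,0.004,0.002,0,0,0,1,0,0,0,0,0,0,1]
}}

```text
time_s: 25.05
eef_pos: [0.5705, -0.1977, 0.0437]
tool_rot: [-1.289, 1.924, -1.12]
wrist_force: [-0.4, 0.0, 1.2]
finger_gap: 0.0663
```

Contact. I'll release and retreat along the tool axis.

>>> {"name": "arm_command", "arguments": {
  "commands": [0,0,0,0,0,0,0.7,0,0,0,0,0,0,0.3,0,0,0,0,0,0,0,0,0,0,0,0,0,0,0,0,0,0,0,0,0,0,0,0,0,0,0,0]
}}

```text
time_s: 25.65
eef_pos: [0.5695, -0.1973, 0.0425]
tool_rot: [-1.291, 1.927, -1.118]
wrist_force: [0.0, -0.7, -0.2]
finger_gap: 0.0853
```

>>> {"name": "arm_command", "arguments": {
  "commands": [0,0,-0.03,0,0,0,0,0,0,-0.06,0,0,0,0,0,0,-0.08,0,0,0,0,0,0,-0.08,0,0,0,0,0,0,-0.08,0,0,0,0,0,0,-0.08,0,0,0,0,0,0,-0.05,0,0,0,0,0,0,0,0,0,0,0]
}}

```text
time_s: 26.45
eef_pos: [0.5025, -0.1687, 0.0881]
tool_rot: [-1.29, 1.926, -1.12]
wrist_force: [-0.2, 0.1, 0.5]
finger_gap: 0.0851
```

```bash
python3 - <<'E'
from h import *
st(); t=cam("top"); S=cam("side")
a=cv2.resize(t[0][120:260,150:510],(800,311),interpolation=cv2.INTER_CUBIC)
b=cv2.resize(S[0][60:340,210:490],(280,280)); b2=cv2.resize(S[0][130:230,280:400],(336,280),interpolation=cv2.INTER_CUBIC)
cv2.imwrite("pics/end.png",np.vstack([a,np.hstack([b,b2,np.zeros((280,184,3),np.uint8)])])[:,:,::-1])
E
```

```text
t 26.45 q [-0.428  0.256  2.627  3.096  0.795 -1.557] p [ 0.5025 -0.1687  0.0881] gap 0.0851 F [-0.2  0.1  0.5]
[[-0.381, -0.457, 0.804], [-0.925, 0.189, -0.331], [-0.0, -0.869, -0.495]]
```

View pics/end.png

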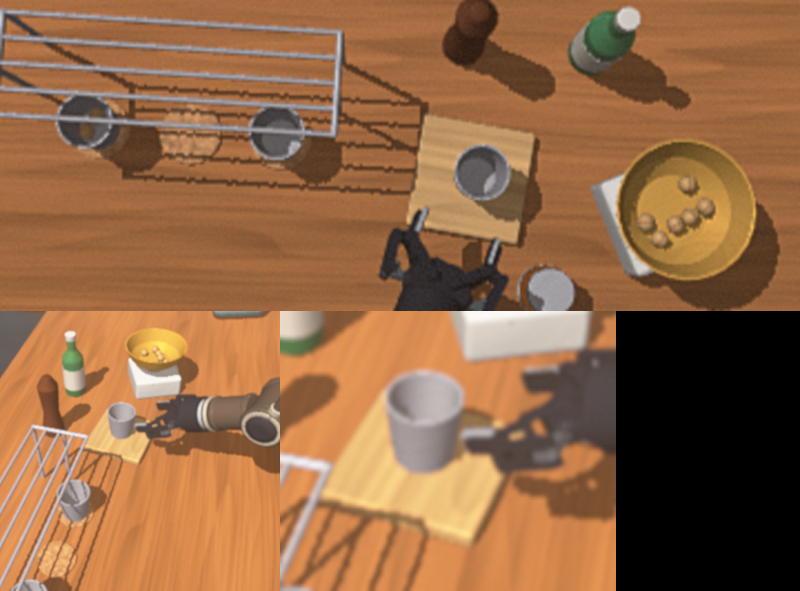

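The cup stands upright at about (481,172), near the board's centre at (473,180). The six nuts are in the pan, the other items look unmoved, and the gripper touches nothing. Handing in.

```bash
python3 -c "
from cell import order
print(order.close_job())"
```

```text
the job is handed in; nothing more can be done
None
```

The job is handed in at about 26.5 s of the 67 s allowed. The interface gives no verdict, so the result rests on my own checks.

**What I did:** The middle cup held the most hazelnuts. I took it out from under the shelf with the tool tilted about 30° below horizontal. I tipped it over the brass pan by rolling the wrist, stood it on the wooden board, let go and backed the gripper off.

**Last checks:**
- **Pictures:** The final pictures show all six hazelnuts in the pan. The emptied cup stands upright on the board, within roughly 1 cm of its centre. The other two cups, the mill, the bottle and the jar look unmoved.
- **Gripper:** It is open and clear of everything, and the wrist force is about zero.

**Disagreements along the way:**
- **Fingertips:** In the camera views the open fingertips sat about 22 mm further back than I expected. My first grip was therefore too shallow, so I reopened, moved deeper and gripped again before lifting.
- **Arm model:** My first model of the arm was off by 2–3 cm, until I added an offset at the elbow. It then matched the readings to about 0.3 mm.

I judged the final positions of the cups, bystanders and nuts by eye from the pictures and did not measure them again.

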